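# Raise the enclosure sash to its mark and start the fan

## Robot

A 6-joint arm with a two-finger parallel gripper is mounted at the origin on the work surface; the furniture and walls round the work are solid. World frame = base frame: x ahead of the robot, y to its left, z up, the work surface at z = 0. Lengths are in m, angles in rad, forces in N, time in s.
With the tool pointing down it reaches from about 0.3 to 0.875 m from the base axis. Payload 6.4 kg.
Tool frame: the origin (TCP) lies at the very end of the fingers, on their centre line; the grasp point (between the pads) lies ctrl.pinch_z behind it (ctrl.pinch_z is the distance from the TCP to the grasp point, in m); y points along the fingers, z is the direction in which the jaws open and shut, and the axes are right-handed (so a half turn about y gives the same grasp; the last joint's range is limited). The gripper opens to 85 mm and grips with 20 to 120 N. Pads are 22 mm wide; open, the fingers measure 114 mm over their backs; the gripper's body (76 mm by 85 mm) begins 54 mm behind the grasp point. The pads swing forward as they close: fully open they stand 13 mm farther back than shut.
Start: joints at [1.04, 0.181, 1.607, -0, 1.354, -0.206], TCP at [0.183, 0.545, 0.207] pointing down, gripper open.
Joint ranges: [-2.99, 2.99], [-0.89, 2.07], [0.3, 2.58], [-1.14, 4.28], [0, 2.63], [-3.12, 3.12]. Speed limits (rad/s): [2.57, 2.57, 3.01, 3.14, 3.14, 3.14].

## Interface

Orientations are given as a unit quaternion [w, x, y, z].
In Python, from bench import ctrl gives the robot as it stands.
- The arm moves only by the shell command python3 -m pendant 'ROWS'. ROWS is JSON, one flat list of numbers, 7 for each row, row after row: the shift along the world's x, y, z in m, then the turn, a rotation vector about the world's x, y, z in degrees, then the finger opening in m, from 0 to 0.0854. In form: [tx, ty, tz, rx, ry, rz, hand, tx, ty, tz, rx, ry, rz, hand, ...]. A call has 1 to 12 rows; each row shifts and turns the commanded pose from where the row before left it; what a row does not reach is not made up. A row lasts 1/8 s, in which the tool goes at most 62.5 mm and 10.7 degrees, less where a joint would pass 70% of its speed; a pose out of reach is approached as far as the arm can. A call with a gripper value outside its range is refused whole. The fingers move at their own pace and stop on an object; the grip force is fixed at half the most. Time passes only in rows, so rows that do not move let the fingers close. It gives the time, the measured TCP pose, the force and the opening at its end, in the units of the state.
- ctrl.get_obs(): the state, without advancing time (a new reading comes with each control period).
- ctrl.camera(name): name is "scene" or "side" or "wrist"; returns the picture (480x640x3 uint8, red, green, blue); there is no depth.
- ctrl.camera_info(name): a dict with "fx", "fy", "cx", "cy" (pixels), "origin" and "rotation" of the camera in the world; the wrist camera has in their place "tool_from_camera" (4x4, takes a point from camera to tool coordinates, whose origin is the TCP and whose axes are the tool frame's). Camera axes: x right, y down, z forward; pixel columns grow to the right and rows downward; lengths in m; the calibration is good to about 2 mm. A picture is of the moment at which its call begins: read the wrist's pose just before it. camera_info takes no time and is no camera call.
- ctrl.hand_in(): hands the job in, once; it reports no verdict.
Trained networks look in the newest picture that a camera, given by its name, has taken for a name from the list of things; names that differ only in an ending like _2 or _b are one class to them, and where a whole thing is asked for, a point or a joint stands for the part that bears it (a point fixed in the world has none). Each returns a list of dicts, best first, with "score" (0 to 1); they miss things now and then, are a little off and sometimes report something else, mostly with a low value. They report only what shows in the picture. A call takes as long as a camera call. They do not tell look-alikes from the thing itself.
- ctrl.silhouettes(target, camera): "mask" (480x640 bool, what is visible of it) and "bbox" ([left, top, right, bottom] in pixels, round what is visible of it).
The state is a dict: "time_s": time; "q": joint angles; "dq": joint speeds; "joint_efforts": joint torques, N m; "eef_pos": TCP position; "eef_rot": TCP orientation; "wrist_force": force on the tool from outside, world axes, zero at the start; "torque": the same for the moment, N m; "opening": opening from 0.0 (shut) to 1.0 (fully open).
Only numpy, scipy, OpenCV 4.12 (cv2) and the standard library are available. Lean on these libraries where they do the work, as an engineer would, in place of code of your own. Each camera call takes 0.05 s, during which the arm holds its last target.

## Task

Get the dust enclosure ready for work without gripping anything: with the fingertips under the red lip of its sliding window, gently push the window up until the lip is level with the green clip on the left-hand post, and leave it there. Then press the blue fan button down on the grey switch box, let it spring back, and move clear. Do not disturb the loose things around the enclosure.

Things in the scene. Friction and masses are not known exactly. Their poses are not given: they have to be found in the camera images.
- lip_edge (a point): Middle of the front edge of the red lip, halfway up its thickness. The lip is a level shelf, 270 mm long, 12 mm thick, with a thin black rubber strip on top, projecting 56 mm toward the robot from the foot of the clear sliding window (sash); beneath it is open space. Axes: -x out of the enclosure toward the robot, +y along the lip to the left, z up.
- sash (a joint): Height of the sliding window in m: 0 at its lowest, 0.21 at its highest stop; growing means up. The underside of the lip is 80 mm above the bench at 0. A counterweight balances the window: about 3 to 6 N at the lip move it either way and it stays where it is left, but fingers still pressed against the lip can drag it down by friction: draw back level before lowering them. Fingers pressing on the lip's underside and on its top at once count as gripping it.
- clip_mid (a point): Middle of the front face of the green clip, 32 mm wide and 24 mm high with a fine white line across its middle, on the left-hand front post of the enclosure: the marked height. Axes as for lip_edge. The enclosure is fixed, 0.40 m wide, 0.24 m deep and 0.49 m high; posts and window stand 38 mm or more behind lip_edge. The lip is at the mark when lip_edge is at the same height as this point.
- fan_button (a joint): Travel of the blue fan button in m: 0 released, 0.006 fully down. A spring pushes it back; about 1.5 N starts it, 5 N takes it fully down.
- fan_button_top (a point): Centre of the top face of the blue button, 28 mm across, facing up, 6 mm proud of its black collar (44 mm across) on the grey switch box (80 mm x 96 mm x 40 mm, fixed to the bench). The top face is about 62 mm above the bench when released.
- jar: Small violet jar with white cap, 48 mm across, 57 mm high; origin under its centre. Leave alone.
- tape: Roll of red tape lying flat, 90 mm across, 19 mm high; origin under its centre. Leave alone.
- vial: Sample vial with red cap, 25 mm across, 65 mm high; origin under its centre. Leave alone.
- coil: Steel coil, 54 mm across, 46 mm high; origin under its centre. Leave alone.
- tee: Tan tube tee, 29x44x14 mm; origin under its centre. Leave alone.
- stopper: Red-brown rubber stopper, 36 mm across, 26 mm high; origin under its centre. Leave alone.
Mind the look-alikes: they are no part of the job. Leave any orange or turquoise look-alike of the part that bears fan_button alone.

How it is judged:
On the way, in this order (a step that is already met when the one before it is completed fails the run):
1. the fingers push the lip upward while the window is still well below the mark (velocity of joint sash above 0.002 m/s and contact force between the fingers and sash_c3 above 0.5 N and z of lip_edge in the frame of clip_mid below -0.025 m), for 0.1 s.
2. the window stands with its lip level with the green clip (z of lip_edge in the frame of clip_mid between -0.012 and 0.012 m and velocity of joint sash between -0.01 and 0.01 m/s), for 0.3 s.
3. the fan button is pressed down with the fingers (value of joint fan_button above 0.004 m and contact force between the fingers and anything else above 0.5 N), for 0.05 s.
At the end, for the whole second after the job is handed in: The middle of the lip's front edge is within 12 mm of the height of the middle of the green clip, the window is at rest, and the fan button, having been pressed at least 4 mm after the window was set, has sprung back (z of lip_edge in the frame of clip_mid between -0.012 and 0.012 m and velocity of joint sash between -0.005 and 0.005 m/s and value of joint fan_button below 0.0015 m); the robot touches nothing.
It fails at once if the lip is gripped: fingers on the lip and on the strip on top of it at once (contact force between the fingers and sash_c3 above 1 N and contact force between the fingers and sash_c4 above 1 N).
It fails at once if the lip is pushed with more than 30 N (contact force between the fingers and sash_c3 above 30 N).
It fails at once if the fan button is pressed while the window is not at the mark (value of joint fan_button above 0.003 m and not (z of lip_edge in the frame of clip_mid between -0.012 and 0.012 m)).
It fails at once if a loose thing is moved more than 20 mm or knocked over (distance of any of jar, tape, vial, coil, tee, stopper from where it was at the start of the episode above 0.02 m or angle between any of jar, tape, vial, coil, tee, stopper's own z axis and vertical above 0.35 rad).
It also fails if it takes over 72 s, if anything falls off the work surface, if the arm or the gripper's body presses on something with over 40 N, if the wrist force passes 120 N, or if a joint passes its speed limit or range.

## Working session

There is one attempt and no reset: what is moved stays moved. The work goes in short steps, Python scripts to look and compute and a shell command to move; the robot and the scene stay as the last step left them, time stands still between calls to the robot, and variables do not carry over. Pictures are saved under pics/ and viewed, and the job is handed in when it is done.

```bash
ls; mkdir -p pics; python3 - <<'E'
from bench import ctrl
import cv2
o=ctrl.get_obs();print(o['time_s'],o['eef_pos'],o['eef_rot'],o['opening'],ctrl.pinch_z)
for c in ['scene','side','wrist']:
    im=ctrl.camera(c);cv2.imwrite(f'pics/{c}0.png',im[:,:,::-1]);print(c,ctrl.camera_info(c))
E
```

```text
pics
0.0 [0.1831605  0.54442429 0.20638578] [-0.6972306   0.6983771  -0.11454206  0.114101  ] 0.9971378450417254 0.0187
scene {'fx': 488.95189785240444, 'fy': 488.95189785240444, 'cx': 327.354162060195, 'cy': 238.6414941590653, 'origin': array([-0.64162198, -0.54383763,  0.70684211]), 'rotation': array([-0.4728494 ,  0.70504125, -0.44614176,  0.28335104])}
side {'fx': 524.6053973754421, 'fy': 524.6053973754421, 'cx': 322.1378482737693, 'cy': 237.45981537681467, 'origin': array([0.33614835, 1.09483228, 0.94610895]), 'rotation': array([ 0.0370119 , -0.05024715,  0.89013234, -0.45140863])}
wrist {'fx': 378.1607380861045, 'fy': 378.1607380861045, 'cx': 314.7078647389849, 'cy': 244.72381848035448, 'tool_from_camera': array([[-1.00121088e-03,  9.57077516e-01,  2.89830339e-01,
        -7.39742913e-02],
       [ 1.16792776e-03, -2.89829168e-01,  9.57077682e-01,
        -1.66307061e-01],
       [ 9.99998817e-01,  1.29673748e-03, -8.27617286e-04,
         1.06145620e-03],
       [ 0.00000000e+00,  0.00000000e+00,  0.00000000e+00,
         1.00000000e+00]])}
```

View pics/scene0.png

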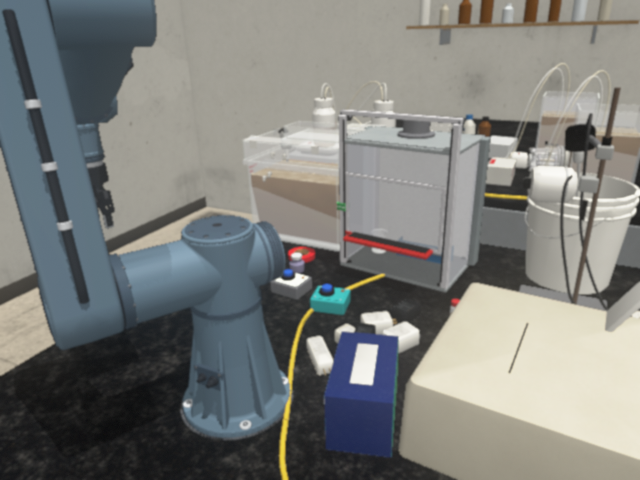

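View pics/side0.png

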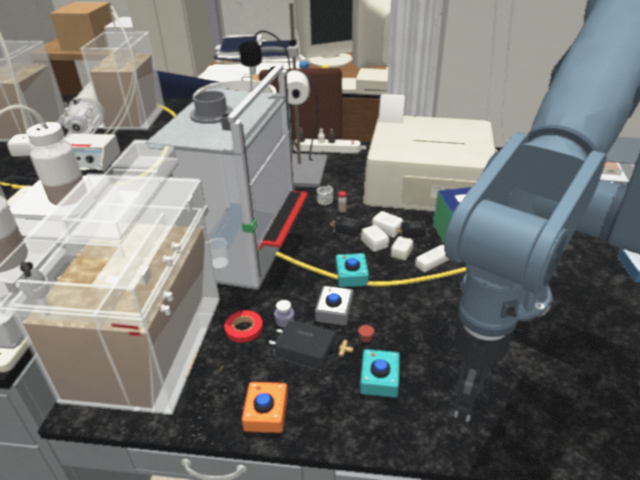

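View pics/wrist0.png

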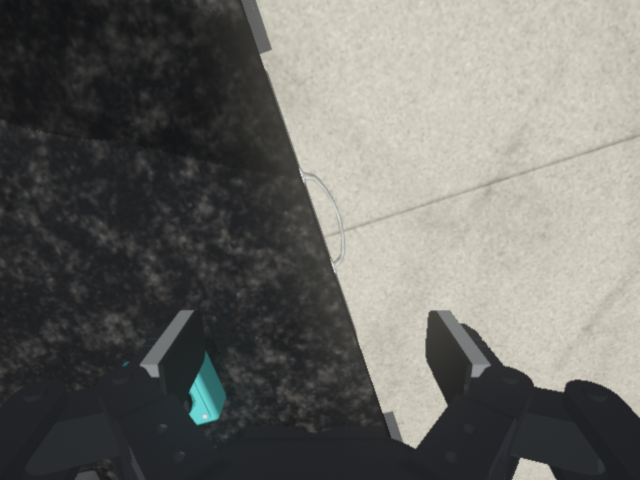

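The side view shows the grey box with its blue button near (334,299), the red lip from (305,196) to (263,245) and the green clip at (249,226). In the scene view the button is at (289,274), the clip at (341,207) and the lip runs from (345,237) to (430,254). There are two turquoise and one orange look-alikes. I'll zoom in and triangulate next.

```bash
cat > h.py <<'E'
from bench import ctrl
import numpy as np,cv2
from scipy.spatial.transform import Rotation as R
def cam(n):
    i=ctrl.camera_info(n);q=np.array(i['rotation']);
    return i,R.from_quat(q[[1,2,3,0]]).as_matrix(),np.array(i['origin'])
def ray(n,u,v):
    i,r,o=cam(n);d=r@np.array([(u-i['cx'])/i['fx'],(v-i['cy'])/i['fy'],1]);return o,d/np.linalg.norm(d)
def tri(a,b):
    o1,d1=ray('scene',*a);o2,d2=ray('side',*b)
    A=np.c_[d1,-d2];t=np.linalg.lstsq(A,o2-o1,rcond=None)[0]
    p,q=o1+t[0]*d1,o2+t[1]*d2;return (p+q)/2,np.linalg.norm(p-q)
def atz(n,u,v,z):
    o,d=ray(n,u,v);return o+d*(z-o[2])/d[2]
def proj(n,p):
    i,r,o=cam(n);c=r.T@(np.array(p)-o);return c[0]/c[2]*i['fx']+i['cx'],c[1]/c[2]*i['fy']+i['cy']
E
python3 - <<'E'
from h import *
for n in ['lip_edge','clip_mid','fan_button','fan_button_top','jar','tape','vial','coil','tee','stopper']:
  for c in ['scene','side']:
    try:
      for s in ctrl.silhouettes(n,c)[:4]:
        m=s['mask'];v,u=np.nonzero(m);print(n,c,round(s['score'],2),s['bbox'],u.mean().round(1),v.mean().round(1))
    except Exception as e: print(n,c,e)
a=cv2.imread('pics/scene0.png')[180:300,260:460];cv2.imwrite('pics/a.png',cv2.resize(a,None,fx=4,fy=4,interpolation=2))
a=cv2.imread('pics/side0.png')[180:380,210:410];cv2.imwrite('pics/b.png',cv2.resize(a,(600,600),interpolation=2))
E
```

```text
lip_edge scene 0.91 [341.6, 174.0, 449.6, 258.0] 394.6 214.5
lip_edge side 0.56 [250.9, 131.7, 308.7, 247.4] 275.4 196.1
clip_mid side 0.63 [244.1, 220.2, 255.8, 232.5] 250.3 226.1
fan_button scene 0.49 [279.5, 269.6, 293.5, 279.0] 287.5 272.2
fan_button scene 0.38 [325.4, 284.9, 333.6, 290.8] 326.7 287.4
fan_button side 0.66 [329.6, 291.2, 343.2, 301.0] 334.5 297.0
fan_button side 0.55 [257.3, 393.2, 273.9, 407.3] 263.6 399.4
fan_button side 0.52 [375.2, 358.5, 384.9, 369.5] 380.5 365.2
fan_button_top side 0.72 [372.8, 360.2, 386.4, 368.5] 380.5 364.9
fan_button_top side 0.58 [330.9, 289.0, 340.5, 302.1] 333.7 296.9
fan_button_top side 0.58 [259.2, 392.7, 271.8, 405.4] 263.3 399.4
jar scene 0.48 [291.8, 253.7, 306.0, 269.9] 297.0 262.8
jar scene 0.34 [342.1, 172.4, 449.0, 258.0] 394.4 214.4
jar side 0.56 [274.5, 298.9, 292.9, 332.2] 283.6 312.8
jar side 0.38 [330.8, 292.1, 341.3, 300.7] 333.5 297.0
tape scene 0.7 [291.0, 247.0, 313.4, 261.3] 303.6 252.3
tape side 0.63 [224.9, 311.7, 263.8, 340.5] 243.6 326.2
vial scene 0.42 [450.6, 298.2, 457.8, 315.1] 453.4 304.8
vial side 0.71 [341.4, 190.8, 346.4, 215.3] 342.2 201.6
vial side 0.71 [225.6, 313.2, 261.6, 340.9] 243.6 325.8
coil side 0.56 [316.1, 185.9, 335.4, 204.5] 325.0 195.4
coil side 0.21 [244.9, 219.3, 256.5, 231.7] 249.5 226.5
stopper side 0.55 [357.8, 323.6, 375.9, 343.4] 365.8 332.8
```

View pics/a.png

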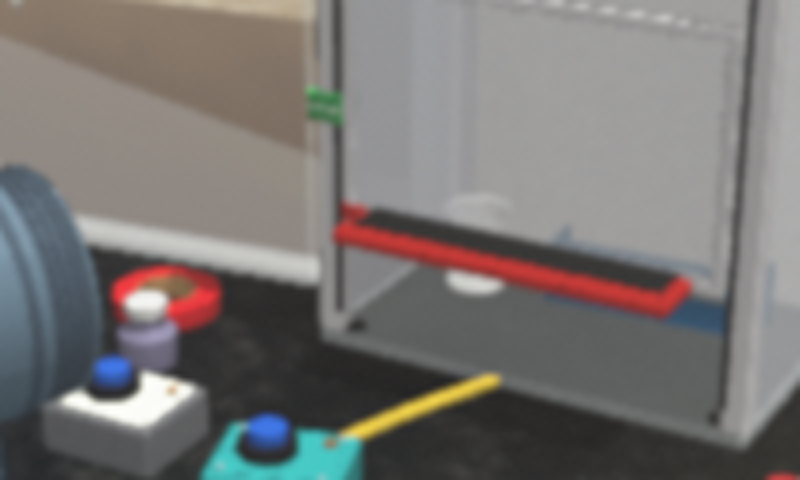

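View pics/b.png

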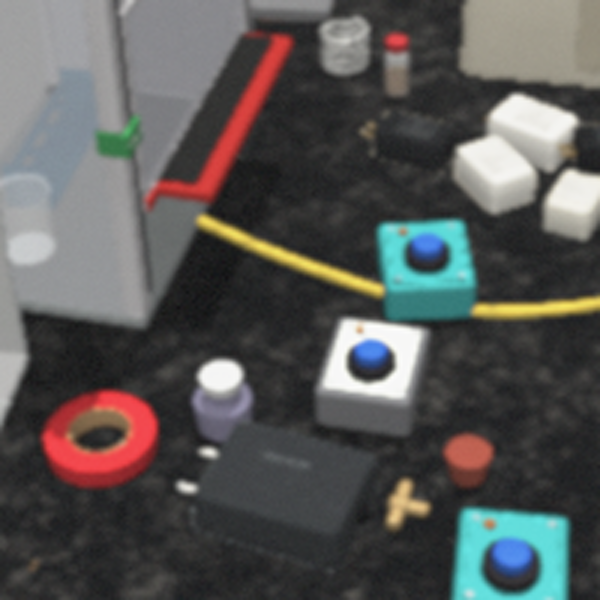

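```bash
python3 - <<'E'
from h import *
np.set_printoptions(precision=4,suppress=True)
A=lambda u,v:(260+u/4-.4,180+v/4-.4)
B=lambda u,v:(210+u/3-.3,180+v/3-.3)
P={'lipL':((337,235),(208,192)),'lipR':((668,307),(291,40)),'clip':((325,104),(122,137)),'btn':((114,360),(371,353)),'postLbase':((320,337),(147,326)),'postRbase':((742,444),None)}
for k,(a,b) in P.items():
    if b: print(k,*tri(A(*a),B(*b)))
print('btn z62',atz('scene',*A(114,360),.062),atz('side',*B(371,353),.062))
print('postR',atz('scene',*A(742,444),0))
print('postL',atz('scene',*A(325,343),0),atz('side',*B(147,326),0))
for n,b in {'jar':(222,436),'stopper':(468,482),'tee':(405,505),'tape':(100,455),'vial':(397,92),'coil':(345,68),'blk1':(195,520),'blk2':(332,568),'blk3':(375,460),'turq':(430,310),'turq2':(512,600),'w1':(495,205),'w2':(532,150),'w3':(575,230),'gb1':(315,415),'gb2':(412,433)}.items(): print(n,atz('side',*B(*b),0))
for n,b in {'g1':(340,318),'g2':(430,328),'g3':(413,408),'g4':(318,393)}.items(): print(n,atz('side',*B(*b),.04))
E
```

```text
lipL [0.5983 0.0238 0.1268] 0.003250885907834192
lipR [ 0.5657 -0.2388  0.1269] 0.0032717944155665917
clip [0.658  0.0607 0.2071] 0.002437808720525208
btn [0.4471 0.1388 0.063 ] 0.00761820170382221
postLbase [0.6548 0.0668 0.0059] 0.000637135990940793
btn z62 [0.4552 0.1405 0.062 ] [0.4445 0.1419 0.062 ]
postR [ 0.6274 -0.2849  0.    ]
postL [0.6568 0.0635 0.    ] [0.6571 0.0599 0.    ]
jar [0.5646 0.1882 0.    ]
stopper [0.3587 0.218  0.    ]
tee [0.4067 0.2475 0.    ]
tape [0.6607 0.2198 0.    ]
vial [ 0.4681 -0.3445  0.    ]
coil [ 0.5307 -0.388   0.    ]
blk1 [0.5692 0.2801 0.    ]
blk2 [0.4562 0.3159 0.    ]
blk3 [0.4353 0.2019 0.    ]
turq [0.4048 0.0127 0.    ]
turq2 [0.3197 0.3315 0.    ]
w1 [ 0.3528 -0.1505  0.    ]
w2 [ 0.3188 -0.2482  0.    ]
w3 [ 0.2744 -0.1181 -0.    ]
gb1 [0.4909 0.156  0.    ]
gb2 [0.4079 0.1685 0.    ]
g1 [0.4786 0.0767 0.04  ]
g2 [0.4001 0.0818 0.04  ]
g3 [0.4065 0.1797 0.04  ]
g4 [0.4853 0.1704 0.04  ]
```

```bash
cat >> h.py <<'E'
def toolR():
    q=np.array(ctrl.get_obs()['eef_rot']);return R.from_quat(q[[1,2,3,0]])
def target(yaw,dip,flip):
    c=np.cos;s=np.sin;y=np.array([c(yaw)*c(dip),s(yaw)*c(dip),-s(dip)]);z=np.array([-s(yaw),c(yaw),0])*flip
    return R.from_matrix(np.c_[np.cross(y,z),y,z])
E
python3 - <<'E'
from h import *
np.set_printoptions(precision=3,suppress=True)
T=toolR();print(T.as_matrix())
for f in (1,-1):
  for dip in (90,40):
    print(f,dip,(target(np.radians(-7),np.radians(dip),f)*T.inv()).as_rotvec(degrees=True))
D=target(np.radians(-7),np.radians(90),1)
print((target(np.radians(-7),np.radians(40),1)*D.inv()).as_rotvec(degrees=True))
E
```

```text
[[ 0.948 -0.     0.319]
 [-0.319  0.     0.948]
 [-0.    -1.     0.   ]]
1 90 [-0.002 -0.001 11.612]
1 40 [-11.102 -48.836  10.864]
-1 90 [  -0.001    0.002 -168.388]
-1 40 [  70.137  -15.941 -153.459]
[ -6.093 -49.627   0.   ]
```

```bash
python3 -m pendant '[0.01,-0.03,0.01,0,0,1,0, 0.02,-0.05,0.01,0,0,1,0, 0.025,-0.055,0.01,0,0,1,0, 0.025,-0.055,0.01,0,0,1,0, 0.025,-0.055,0,0,0,1,0, 0.025,-0.055,0,0,0,1,0, 0.025,-0.055,0,0,0,1,0, 0.025,-0.055,0,0,0,1,0, 0.025,-0.055,0,0,0,1,0, 0.02,-0.055,0,0,0,1,0, 0.02,-0.055,0,0,0,1,0, 0.01,-0.03,0,0,0,0.6,0]'; python3 - <<'E'
from h import *
o=ctrl.get_obs();print(o['q'],o['eef_pos'],o['wrist_force'],o['time_s'])
cv2.imwrite('pics/w1.png',ctrl.camera('wrist')[:,:,::-1]);cv2.imwrite('pics/s1.png',ctrl.camera('side')[:,:,::-1])
E
```

```text
time_s: 2.65
eef_pos: [0.4391, -0.0629, 0.2475]
eef_rot: [-0.706, 0.706, -0.044, 0.044]
wrist_force: [0.7, 1.1, 0.1]
opening: -0.002
[-4.10850362e-01 -1.61414107e-01  1.87037113e+00 -2.74071080e-04
  1.43196421e+00 -1.85697381e+00] [ 0.4390518  -0.06287819  0.24746091] [0.74626358 1.07630081 0.146577  ] 2.65
```

View pics/w1.png

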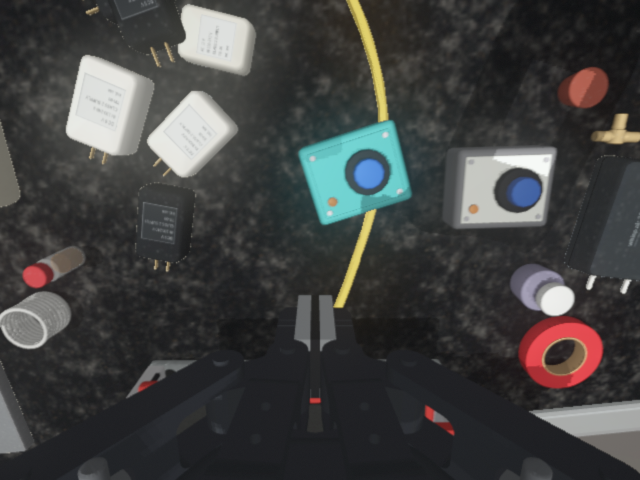

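View pics/s1.png

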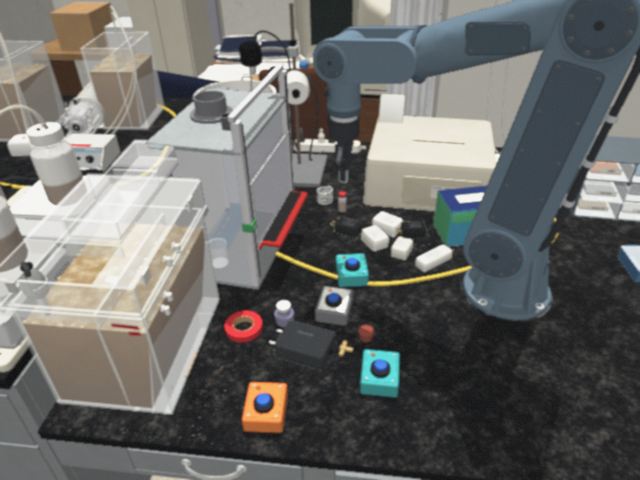

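The wrist view shows the button of the grey box at (524,191), the turquoise one at (368,173), and the lip hidden behind the fingers. The side view shows the lip and all the loose things undisturbed.

```bash
cat >> h.py <<'E'
def wray(u,v):
    i=ctrl.camera_info('wrist');M=np.array(i['tool_from_camera']);T=toolR().as_matrix();p=np.array(ctrl.get_obs()['eef_pos'])
    d=T@M[:3,:3]@np.array([(u-i['cx'])/i['fx'],(v-i['cy'])/i['fy'],1]);o=p+T@M[:3,3];return o,d/np.linalg.norm(d)
def watz(u,v,z):
    o,d=wray(u,v);return o+d*(z-o[2])/d[2]
E
python3 - <<'E'
from h import *
np.set_printoptions(precision=4,suppress=True)
print(watz(524,191,.062),watz(519,191,.056))
s=ctrl.silhouettes('fan_button_top','wrist')
for x in s: print(x['score'],x['bbox'],watz((x['bbox'][0]+x['bbox'][2])/2,(x['bbox'][1]+x['bbox'][3])/2,.062))
T=toolR()
for dip in (60,45,40,35): print(dip,(target(np.radians(-7),np.radians(dip),1)*T.inv()).as_rotvec(degrees=True))
E
```

```text
[0.444  0.1333 0.062 ] [0.4447 0.1318 0.056 ]
0.61 [506.0, 174.4, 540.6, 204.7] [0.4417 0.1346 0.062 ]
60 [ -3.722  -29.7961   0.1763]
45 [ -5.5736 -44.6814   0.169 ]
40 [ -6.1907 -49.6432   0.1661]
35 [ -6.8078 -54.6049   0.1629]
```

```bash
python3 -m pendant '[0.005,-0.005,0,-1,-8,0,0, 0.005,-0.005,0,-1,-8,0,0, 0.01,-0.005,0,-1,-8,0,0, 0.01,-0.005,0,-1,-8,0,0, 0.01,-0.005,-0.01,-1,-8,0,0, 0.01,-0.005,-0.01,-1,-8,0,0, 0.01,0,-0.01,-0.2,-1.6,0,0, 0,0,0,0,0,0,0]'; python3 - <<'E'
from h import *
np.set_printoptions(precision=4,suppress=True)
o=ctrl.get_obs();print(o['q'],o['eef_pos'],o['wrist_force'],o['time_s'],toolR().as_matrix())
for c in ['wrist','scene']:cv2.imwrite(f'pics/{c}2.png',ctrl.camera(c)[:,:,::-1])
E
```

```text
time_s: 3.8
eef_pos: [0.4978, -0.0882, 0.2158]
eef_rot: [-0.622, 0.658, 0.258, 0.337]
wrist_force: [1.1, 0.4, -0.3]
opening: 0.002
[-0.7374 -0.6114  2.4859  0.801   0.6633 -2.6808] [ 0.4978 -0.0882  0.2158] [ 1.0722  0.389  -0.3253] 3.8 [[ 0.6397  0.759   0.1212]
 [-0.0788 -0.0922  0.9926]
 [ 0.7645 -0.6446  0.0009]]
```

View pics/wrist2.png

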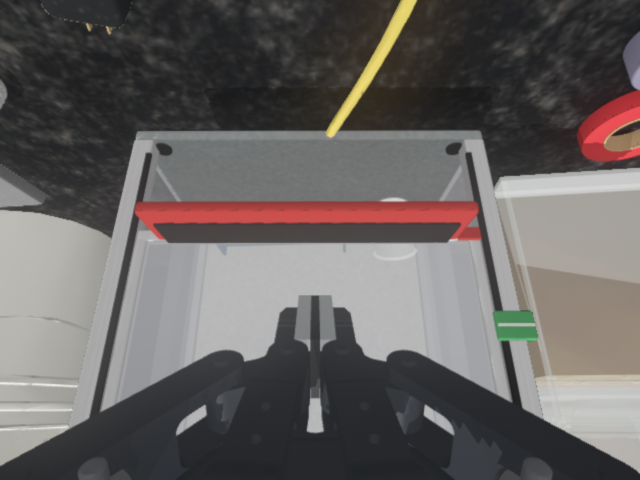

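View pics/scene2.png

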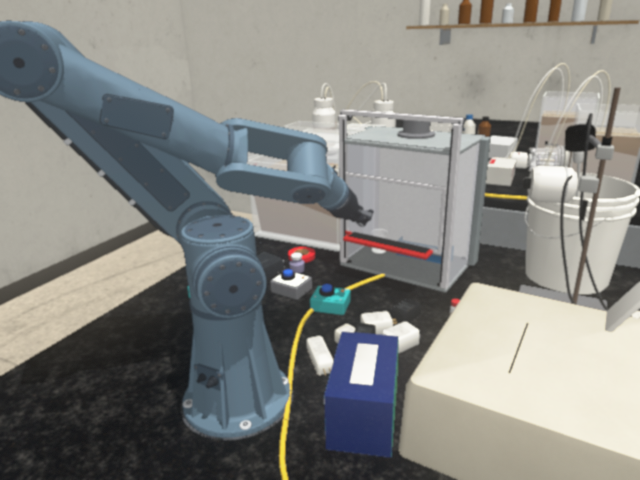

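The wrist view shows the lip's front face spanning (138..478, about 203-222) and the green clip at (516,325). The area in front of and under the lip is free. The scene view confirms the arm is clear of everything.

```bash
python3 - <<'E'
from h import *
np.set_printoptions(precision=4,suppress=True)
def tr(rays):
    A=np.zeros((3,3));b=np.zeros(3)
    for o,d in rays: P=np.eye(3)-np.outer(d,d);A+=P;b+=P@o
    x=np.linalg.solve(A,b);return x,[round(float(np.linalg.norm((np.eye(3)-np.outer(d,d))@(x-o))),4) for o,d in rays]
A=lambda u,v:ray('scene',260+u/4-.4,180+v/4-.4)
B=lambda u,v:ray('side',210+u/3-.3,180+v/3-.3)
print('lipL',tr([A(337,235),B(208,192),wray(477,212)]))
print('lipR',tr([A(668,307),B(291,40),wray(140,212)]))
print('clip',tr([A(325,105),B(122,137),wray(516,325)]))
im=cv2.imread('pics/wrist2.png');cv2.imwrite('pics/w2z.png',cv2.resize(im[180:360,400:560],None,fx=4,fy=4,interpolation=2)[:,:,:])
E
```

```text
lipL (array([0.5982, 0.0252, 0.1278]), [0.0025, 0.0015, 0.0018])
lipR (array([ 0.5672, -0.2368,  0.1274]), [0.0024, 0.0027, 0.003])
clip (array([0.6579, 0.0607, 0.2062]), [0.0011, 0.002, 0.0008])
```

View pics/w2z.png

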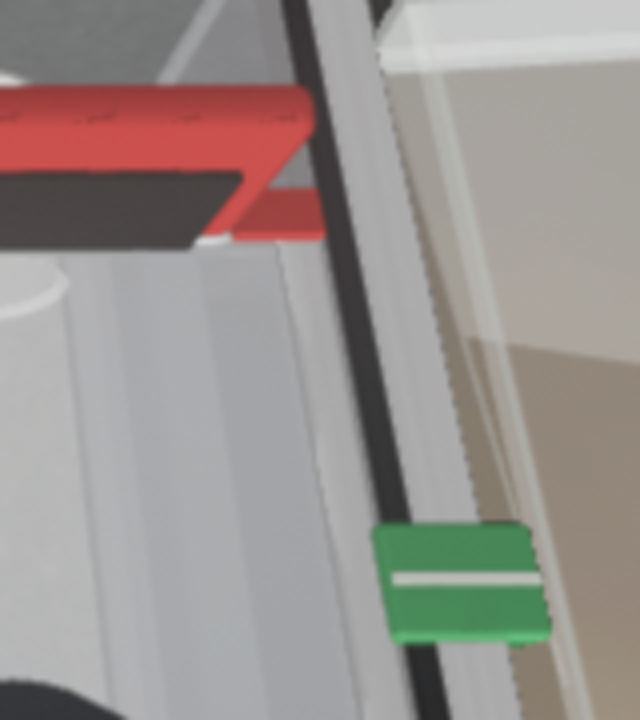

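```bash
python3 - <<'E'
from h import *
np.set_printoptions(precision=4,suppress=True)
for u,v,x in ((478,206,.5982),(139,206,.567),(516.5,324.5,.658)):
  o,d=wray(u,v);print(o+d*(x-o[0])/d[0])
print(toolR().as_matrix()[:,1])
E
```

```text
[0.5982 0.0282 0.1238]
[ 0.567  -0.2351  0.1241]
[0.658  0.0616 0.205 ]
[ 0.7602 -0.0935 -0.6429]
```

```bash
python3 -m pendant '[0,0,-0.02,0,0,0,0, 0.004,0,-0.025,0,0,0,0, 0.004,-0.001,-0.025,0,0,0,0, 0.004,-0.001,-0.025,0,0,0,0, 0.004,-0.001,-0.025,0,0,0,0, 0.004,-0.001,-0.025,0,0,0,0, 0,0,0,0,0,0,0]'; python3 - <<'E'
from h import *
np.set_printoptions(precision=4,suppress=True)
o=ctrl.get_obs();print(o['q'],o['eef_pos'],o['wrist_force'],o['time_s'],toolR().as_matrix()[:,1])
for c in ['wrist','side']:cv2.imwrite(f'pics/{c}3.png',ctrl.camera(c)[:,:,::-1])
E
```

```text
time_s: 4.78
eef_pos: [0.5123, -0.0799, 0.1152]
eef_rot: [-0.628, 0.666, 0.237, 0.326]
wrist_force: [0.2, -0.5, 1.0]
opening: -0.002
[-0.6269 -0.2454  2.4948  1.2213  0.3752 -3.1162] [ 0.5123 -0.0799  0.1152] [ 0.1898 -0.5448  0.9632] 4.775 [ 0.7248 -0.0998 -0.6817]
```

View pics/wrist3.png

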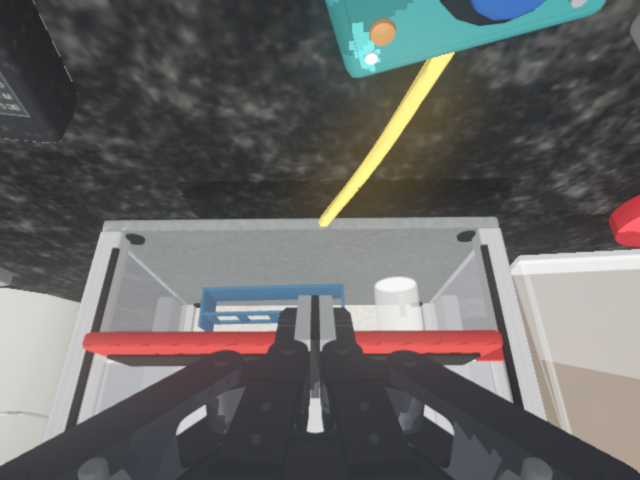

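View pics/side3.png

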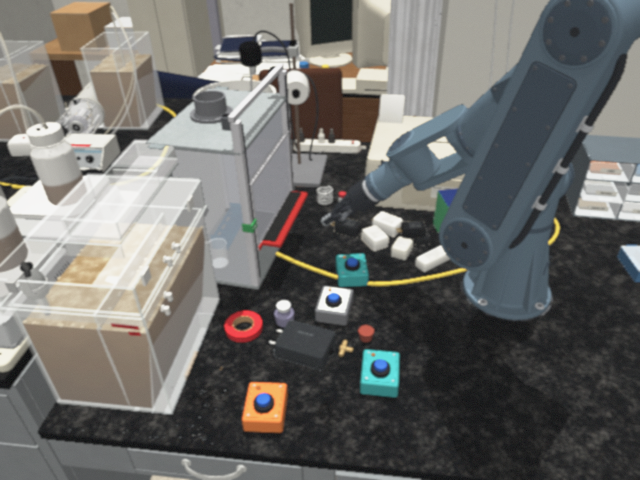

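The wrist view shows the lip at rows 330-355 with the fingertips in front of it, and the side view shows everything undisturbed. The pose stopped short because joint 6 is at its limit. I'll raise the tool and roll it a half turn about its axis, which gives an equivalent finger pose.

```bash
python3 -m pendant '[-0.01,-0.01,0.025,0,0,0,0, 0,0,0.03,0,0,0,0, 0,0,0.03,7,-1,-6.6,0, 0,0,0,7,-1,-6.6,0, 0,0,0,7,-1,-6.6,0, 0,0,0,7,-1,-6.6,0, 0,0,0,7,-1,-6.6,0, 0,0,0,7,-1,-6.6,0, 0,0,0,7,-1,-6.6,0, 0,0,0,7,-1,-6.6,0, 0,0,0,7,-1,-6.6,0, 0,0,0,7,-1,-6.6,0]'; python3 - <<'E'
from h import *
np.set_printoptions(precision=4,suppress=True)
o=ctrl.get_obs();print(o['q'],o['eef_pos'],o['wrist_force'],o['time_s'],toolR().as_matrix())
print((target(np.radians(-7),np.radians(42),-1)*toolR().inv()).as_rotvec(degrees=True))
E
```

```text
time_s: 6.38
eef_pos: [0.5017, -0.0907, 0.1975]
eef_rot: [-0.594, 0.202, -0.307, 0.715]
wrist_force: [0.5, 0.2, -0.5]
opening: -0.001
[-0.6861 -0.5293  2.4596  0.739   0.5969 -0.9313] [ 0.5017 -0.0907  0.1975] [ 0.5149  0.2318 -0.5311] 6.375 [[-0.2119  0.7258  0.6545]
 [-0.9743 -0.1049 -0.1991]
 [-0.0758 -0.6799  0.7294]]
[ 61.3143  -8.8801 -55.602 ]
```

```bash
python3 -m pendant '[0,0,0,7.6,-1.1,-7,0, 0,0,0,7.6,-1.1,-7,0, 0,0,0,7.6,-1.1,-7,0, 0,0,0,7.6,-1.1,-7,0, 0,0,0,7.6,-1.1,-7,0, 0,0,0,7.6,-1.1,-7,0, 0,0,0,7.6,-1.1,-7,0, 0,0,0,7.6,-1.1,-7,0, 0,0,0,0,0,0,0]'; python3 - <<'E'
from h import *
np.set_printoptions(precision=4,suppress=True)
o=ctrl.get_obs();print(o['q'],o['eef_pos'],o['wrist_force'],o['time_s'],toolR().as_matrix())
print((target(np.radians(-7),np.radians(42),-1)*toolR().inv()).as_rotvec(degrees=True))
E
```

```text
time_s: 7.5
eef_pos: [0.5017, -0.0907, 0.1974]
eef_rot: [-0.247, -0.323, -0.625, 0.667]
wrist_force: [-0.1, -0.1, 0.0]
opening: -0.001
[-0.7021 -0.5319  2.4662  0.7745  0.6076  0.4709] [ 0.5017 -0.0907  0.1974] [-0.1129 -0.0817  0.0328] 7.5 [[-0.6694  0.733  -0.121 ]
 [ 0.0731 -0.0971 -0.9926]
 [-0.7393 -0.6733  0.0114]]
[ 0.611  -0.4025 -0.0497]
```

Now I'll lower the tip in front of the lip, moving forward a little so joint 3 keeps away from its limit.

```bash
python3 -m pendant '[0.005,0,-0.02,0,0,0,0, 0.005,0,-0.02,0,0,0,0, 0.005,0,-0.02,0,0,0,0, 0.005,0,-0.02,0,0,0,0, 0.005,0,-0.02,0,0,0,0, 0,0,-0.02,0,0,0,0, 0,0,-0.012,0,0,0,0, 0,0,0,0,0,0,0]'; python3 - <<'E'
from h import *
np.set_printoptions(precision=4,suppress=True)
o=ctrl.get_obs();print(o['q'],o['eef_pos'],o['wrist_force'],o['time_s'],toolR().as_matrix())
for c in ['wrist','side']:cv2.imwrite(f'pics/{c}4.png',ctrl.camera(c)[:,:,::-1])
E
```

```text
time_s: 8.5
eef_pos: [0.5263, -0.0903, 0.0639]
eef_rot: [-0.247, -0.322, -0.625, 0.667]
wrist_force: [-0.1, 0.0, 0.2]
opening: -0.0
[-0.6377  0.0063  2.4646  1.805   0.3776 -0.6247] [ 0.5263 -0.0903  0.0639] [-0.1412  0.0477  0.1646] 8.5 [[-0.6712  0.7315 -0.1201]
 [ 0.0733 -0.0957 -0.9927]
 [-0.7377 -0.6751  0.0106]]
```

View pics/wrist4.png

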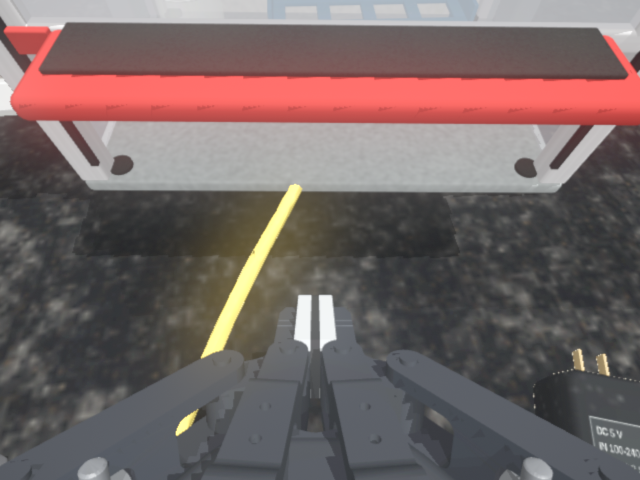

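View pics/side4.png

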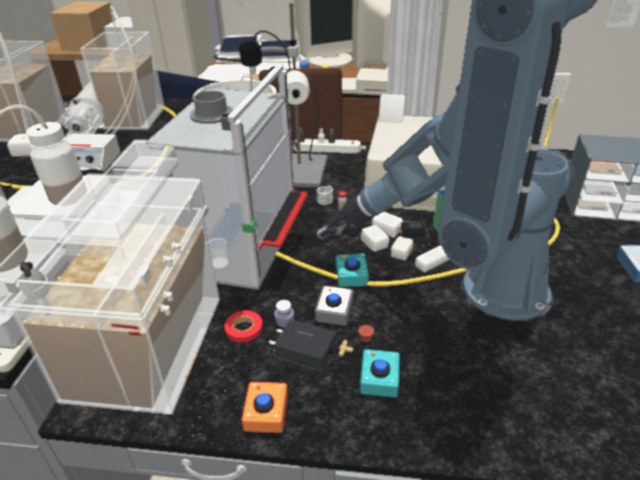

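The wrist view now looks from above. The lip's front edge is at rows 100-122 and the fingertips at (315,300) are clear of it, in front and below.

```bash
python3 - <<'E'
from h import *
np.set_printoptions(precision=4,suppress=True)
print(watz(315,122,.1185),watz(315,111,.1245),watz(14,104,.1245),watz(648,106,.1245))
E
```

```text
[ 0.5828 -0.0959  0.1185] [ 0.5826 -0.0958  0.1245] [0.6001 0.0289 0.1245] [ 0.5707 -0.2384  0.1245]
```

```bash
python3 -m pendant '[0.015,-0.002,0,0,0,0,0, 0.02,-0.002,0,0,0,0,0, 0.02,-0.002,0,0,0,0,0, 0.015,-0.002,0,0,0,0,0, 0.012,-0.002,0,0,0,0,0, 0,0,0,0,0,0,0]'; python3 - <<'E'
from h import *
np.set_printoptions(precision=4,suppress=True)
o=ctrl.get_obs();print(o['q'],o['eef_pos'],o['wrist_force'],o['time_s'])
E
```

```text
time_s: 9.35
eef_pos: [0.6094, -0.1007, 0.0651]
eef_rot: [-0.247, -0.323, -0.625, 0.666]
wrist_force: [0.2, -1.2, -0.5]
opening: 0.003
[-0.5158  0.1802  2.261   1.8839  0.2962 -0.6064] [ 0.6094 -0.1007  0.0651] [ 0.1943 -1.1517 -0.5172] 9.35
```

```bash
for k in 1; do python3 -m pendant '[0,0,0.004,0,0,0,0, 0,0,0.004,0,0,0,0, 0,0,0.004,0,0,0,0, 0,0,0.003,0,0,0,0, 0,0,0.003,0,0,0,0, 0,0,0.003,0,0,0,0, 0,0,0.003,0,0,0,0, 0,0,0.003,0,0,0,0]'; done; python3 - <<'E'
from h import *
np.set_printoptions(precision=4,suppress=True)
o=ctrl.get_obs();print(o['q'],o['eef_pos'],o['wrist_force'],o['time_s'])
for c in ['wrist']:cv2.imwrite(f'pics/{c}5.png',ctrl.camera(c)[:,:,::-1])
E
```

```text
time_s: 10.35
eef_pos: [0.6078, -0.1002, 0.0909]
eef_rot: [-0.246, -0.322, -0.626, 0.666]
wrist_force: [-5.6, 0.0, -2.8]
opening: -0.001
[-0.5162  0.1007  2.2643  1.6226  0.2813 -0.3339] [ 0.6078 -0.1002  0.0909] [-5.6352  0.0323 -2.7924] 10.35
```

View pics/wrist5.png

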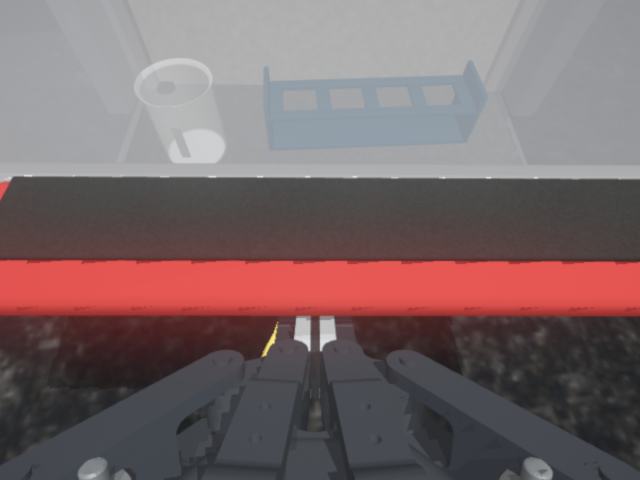

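The fingertips are under the lip, whose front bottom edge is at row 316, with a contact force of about 6 N. Next I'll check how far it has risen.

```bash
python3 - <<'E'
from h import *
np.set_printoptions(precision=4,suppress=True)
o,d=wray(200,316);n=np.array([.992,-.12,0]);p0=np.array([.5828,-.096,0])
print(o+d*(n@(p0-o))/(n@d))
cv2.imwrite('pics/side5.png',ctrl.camera('side')[180:280,210:330,::-1].repeat(5,0).repeat(5,1))
E
```

```text
[ 0.5878 -0.0548  0.1273]
```

View pics/side5.png

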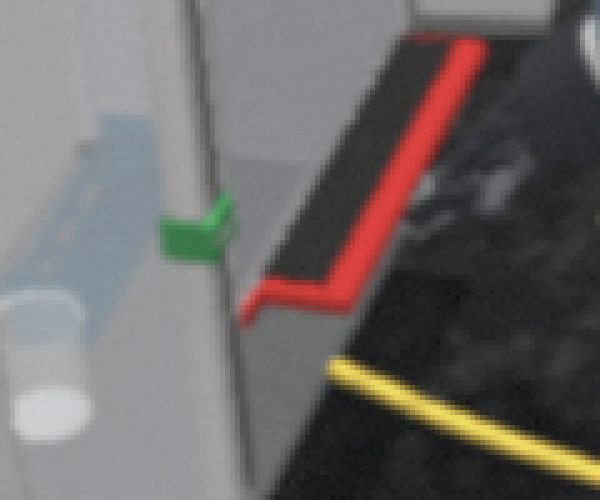

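```bash
python3 -m pendant '[0,0,0.004,0,0,0,0, 0,0,0.005,0,0,0,0, 0,0,0.005,0,0,0,0, 0,0,0.005,0,0,0,0, 0,0,0.005,0,0,0,0, 0,0,0.005,0,0,0,0, 0,0,0.005,0,0,0,0, 0,0,0.005,0,0,0,0, 0,0,0.005,0,0,0,0, 0,0,0.004,0,0,0,0, 0,0,0.004,0,0,0,0, 0,0,0.002,0,0,0,0]'; python3 - <<'E'
from h import *
np.set_printoptions(precision=4,suppress=True)
o=ctrl.get_obs();print(o['q'],o['eef_pos'],o['wrist_force'],o['time_s'])
cv2.imwrite('pics/side6.png',ctrl.camera('side')[160:280,210:330,::-1].repeat(5,0).repeat(5,1))
cv2.imwrite('pics/scene6.png',ctrl.camera('scene')[180:280,320:460,::-1].repeat(5,0).repeat(5,1))
E
```

```text
time_s: 11.95
eef_pos: [0.6079, -0.1001, 0.145]
eef_rot: [-0.246, -0.322, -0.626, 0.666]
wrist_force: [-6.7, -0.8, -3.6]
opening: -0.001
[-0.5165 -0.0436  2.2512  1.1147  0.3149  0.196 ] [ 0.6079 -0.1001  0.145 ] [-6.69   -0.7985 -3.5664] 11.95
```

View pics/side6.png

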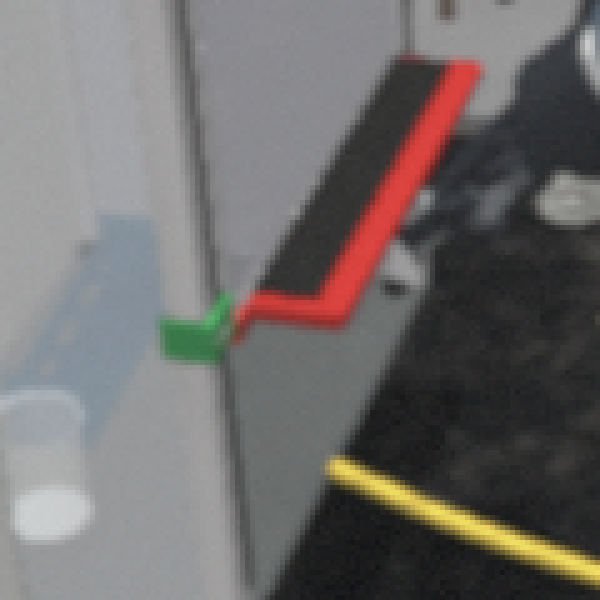

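View pics/scene6.png

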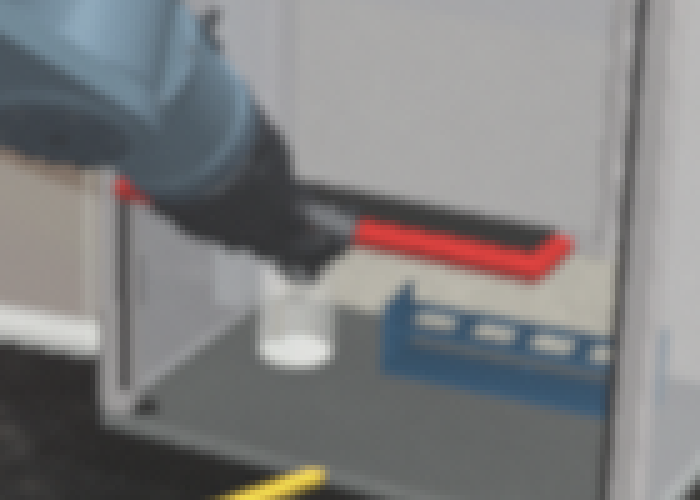

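```bash
cat > m.py <<'E'
from h import *
import sys
np.set_printoptions(precision=4,suppress=True)
def hz(o,d):  # height at the lip's front plane
    n=np.array([.9925,-.122,0]);p0=np.array([.5828,-.1,0]);return o+d*(n@(p0-o))/(n@d)
E
python3 - <<'E'
from m import *
print(hz(*ray('scene',426.9,233.4)),hz(*ray('side',279,223.4)),hz(*ray('side',306.2,174)))
# before-move reference by the same method
print(hz(*ray('scene',426.6,256.4)),hz(*ray('side',279,243.7)),hz(*ray('side',306.7,193)))
# predicted pixels for clip-level lip ends
for p in ((.6,.028,.2055),(.568,-.237,.2055)): print(proj('scene',p),proj('side',p))
E
```

```text
[ 0.566  -0.2364  0.1962] [0.5968 0.0143 0.1863] [ 0.565  -0.2447  0.1871]
[ 0.5656 -0.2397  0.1285] [0.5984 0.0267 0.1306] [ 0.5654 -0.2412  0.1239]
(np.float64(342.90352433101765), np.float64(213.1225214932364)) (np.float64(276.2109478996447), np.float64(220.15413368557125))
(np.float64(427.5018807727469), np.float64(229.99819875724717)) (np.float64(304.5570215964679), np.float64(169.68280327664164))
```

```bash
python3 -m pendant '[0,0,0.003,0,0,0,0, 0,0,0.003,0,0,0,0, 0,0,0.003,0,0,0,0, 0,0,0.003,0,0,0,0, 0,0,0.002,0,0,0,0, 0,0,0.001,0,0,0,0, 0,0,0,0,0,0,0, 0,0,0,0,0,0,0]'; python3 - <<'E'
from h import *
np.set_printoptions(precision=4,suppress=True)
o=ctrl.get_obs();print(o['q'],o['eef_pos'],o['wrist_force'],o['time_s'])
for c in ['wrist','side']:cv2.imwrite(f'pics/{c}7.png',ctrl.camera(c)[:,:,::-1])
a=cv2.imread('pics/side7.png')[150:270,220:340];cv2.imwrite('pics/side7z.png',cv2.resize(a,(600,600),interpolation=2))
E
```

```text
time_s: 13.05
eef_pos: [0.608, -0.1001, 0.16]
eef_rot: [-0.246, -0.322, -0.626, 0.666]
wrist_force: [-6.3, -0.5, -1.3]
opening: 0.001
[-0.5165 -0.0796  2.2441  1.0037  0.3362  0.3131] [ 0.608  -0.1001  0.16  ] [-6.319  -0.4826 -1.3488] 13.05
```

View pics/side7z.png

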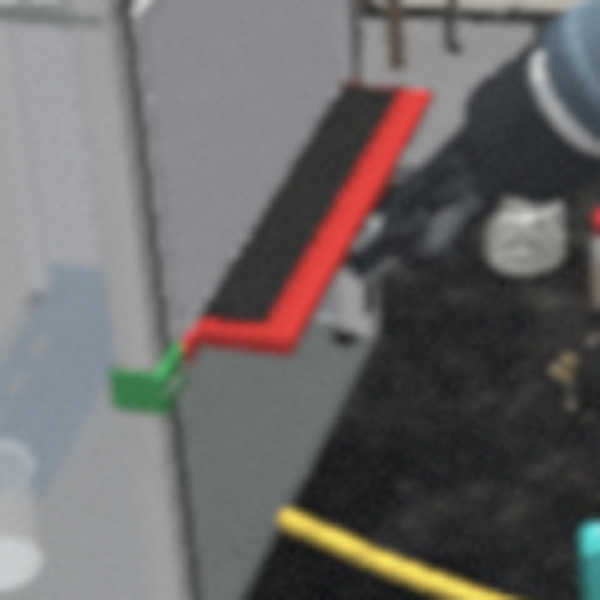

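View pics/wrist7.png

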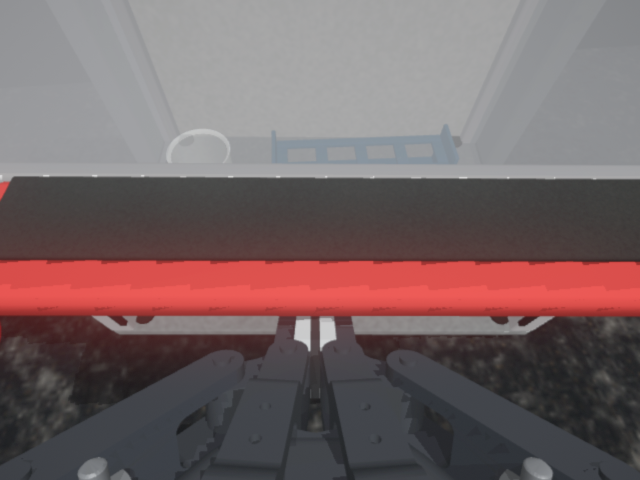

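```bash
python3 - <<'E'
from m import *
print(hz(*ray('side',278.2,218)),hz(*ray('side',305.4,168.2)), hz(*wray(200,316)))
E
```

```text
[0.5971 0.0167 0.2046] [ 0.5657 -0.2392  0.2093] [ 0.5884 -0.0543  0.1945]
```

Image and tool estimates put the lip centre at about 0.200-0.209, against 0.2055 for the clip. I'll draw back level and then check.

```bash
python3 -m pendant '[-0.005,0.001,0,0,0,0,0, -0.01,0.001,0,0,0,0,0, -0.015,0.002,0,0,0,0,0, -0.02,0.002,0,0,0,0,0, -0.02,0.002,0,0,0,0,0, -0.02,0.002,0,0,0,0,0, -0.02,0.002,0,0,0,0,0, 0,0,0,0,0,0,0]'; python3 - <<'E'
from h import *
np.set_printoptions(precision=4,suppress=True)
o=ctrl.get_obs();print(o['q'],o['eef_pos'],o['wrist_force'],o['time_s'])
for c in ['wrist','side']:cv2.imwrite(f'pics/{c}8.png',ctrl.camera(c)[:,:,::-1])
E
```

```text
time_s: 14.15
eef_pos: [0.4982, -0.0888, 0.1612]
eef_rot: [-0.247, -0.324, -0.624, 0.667]
wrist_force: [0.9, -0.9, -0.0]
opening: -0.001
[-0.7047 -0.4525  2.5086  0.9203  0.5272  0.2992] [ 0.4982 -0.0888  0.1612] [ 0.9442 -0.9422 -0.0094] 14.15
```

View pics/wrist8.png

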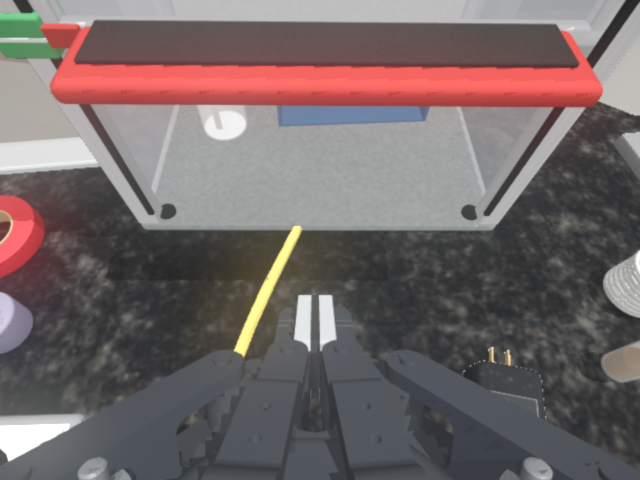

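View pics/side8.png

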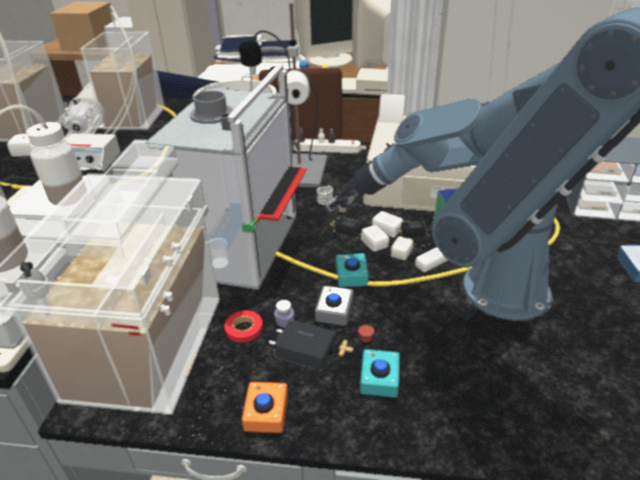

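The wrist view shows the lip's front face at rows 92-105 and the clip's white line at about (25,41), level with the red foot of the sash. Loose things are unchanged.

```bash
python3 - <<'E'
from m import *
im=cv2.imread('pics/wrist8.png');cv2.imwrite('pics/w8z.png',cv2.resize(im[0:130,0:160],None,fx=4,fy=4,interpolation=2))
im=cv2.imread('pics/wrist8.png');
for u in (150,300,500): print(u,[int(x) for x in im[60:112,u,2]])
E
```

```text
150 [105, 102, 99, 100, 137, 219, 240, 244, 244, 244, 244, 244, 244, 244, 244, 245, 244, 245, 251, 255, 255, 255, 255, 255, 254, 251, 248, 245, 240, 233, 226, 218, 208, 199, 192, 188, 184, 181, 177, 174, 170, 167, 162, 158, 160, 166, 167, 167, 167, 167, 167, 167]
300 [110, 109, 106, 103, 102, 134, 218, 241, 245, 245, 245, 246, 246, 246, 246, 246, 246, 247, 255, 255, 255, 255, 255, 255, 255, 255, 252, 249, 246, 241, 234, 227, 220, 212, 203, 195, 189, 185, 182, 179, 175, 171, 168, 163, 157, 139, 121, 115, 114, 116, 116, 115]
500 [99, 100, 99, 96, 91, 88, 93, 135, 183, 233, 244, 245, 245, 245, 245, 245, 245, 245, 246, 250, 255, 255, 255, 255, 255, 255, 255, 253, 250, 247, 242, 236, 229, 221, 213, 204, 195, 189, 184, 180, 177, 172, 169, 164, 160, 155, 149, 148, 149, 149, 148, 147]
```

View pics/w8z.png

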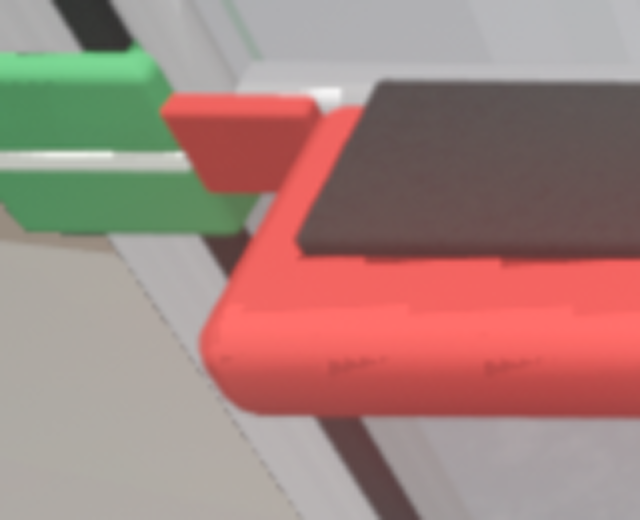

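```bash
python3 - <<'E'
from m import *
for p in ((52,87),(300,91.5),(600,92)): print('lip',hz(*wray(*p)))
print('under',hz(*wray(300,105)))
n=np.array([.9925,-.122,0]);p0=np.array([.658,.061,0])
for p in ((24,40),(45,40.5)):
  o,d=wray(*p);print('clip',o+d*(n@(p0-o))/(n@d))
E
```

```text
lip [0.5984 0.027  0.2099]
lip [ 0.5839 -0.0908  0.2088]
lip [ 0.5662 -0.2353  0.2103]
under [ 0.5839 -0.0907  0.201 ]
clip [0.658  0.0613 0.1998]
clip [0.6566 0.0495 0.1996]
```

The relative height in this steep view depends strongly on depth. I'll roll the camera to the underside for a nearly level check of lip against clip.

```bash
python3 -m pendant '[0,0,0.02,0,0,0,0, 0,0,0.02,-7.6,1,7,0, 0,0,0,-7.6,1,7,0, 0,0,0,-7.6,1,7,0, 0,0,0,-7.6,1,7,0, 0,0,0,-7.6,1,7,0, 0,0,0,-7.6,1,7,0, 0,0,0,-7.6,1,7,0, 0,0,0,-7.6,1,7,0, 0,0,0,-7.6,1,7,0, 0,0,0,-7.6,1,7,0, 0,0,0,-7.6,1,7,0]';python3 -m pendant '[0,0,0,-7.6,1,7,0, 0,0,0,-7.6,1,7,0, 0,0,0,-7.6,1,7,0, 0,0,0,-7.6,1,7,0, 0,0,0,-7.6,1,7,0, 0,0,0,-5,0.6,4.6,0, 0,0,0,0,0,0,0]'; python3 - <<'E'
from h import *
np.set_printoptions(precision=4,suppress=True)
o=ctrl.get_obs();print(o['q'],o['eef_pos'],o['wrist_force'],o['time_s'],toolR().as_matrix(),wray(320,240))
for c in ['wrist']:cv2.imwrite(f'pics/{c}9.png',ctrl.camera(c)[:,:,::-1])
E
```

```text
time_s: 15.75
eef_pos: [0.4994, -0.0885, 0.201]
eef_rot: [0.66, -0.386, 0.131, -0.632]
wrist_force: [0.7, 0.4, -0.1]
opening: -0.001
time_s: 16.62
eef_pos: [0.4992, -0.0885, 0.2009]
eef_rot: [-0.64, 0.645, 0.207, 0.364]
wrist_force: [-0.2, 0.4, 0.1]
opening: 0.001
[-0.7028 -0.5529  2.4685  0.7565  0.623  -2.5224] [ 0.4992 -0.0885  0.2009] [-0.1861  0.3549  0.0795] 16.625 [[ 0.6494  0.7326  0.2036]
 [-0.198  -0.0957  0.9755]
 [ 0.7342 -0.6739  0.0829]] (array([ 0.3294, -0.0569,  0.2586]), array([ 0.887 , -0.1328, -0.4423]))
```

View pics/wrist9.png

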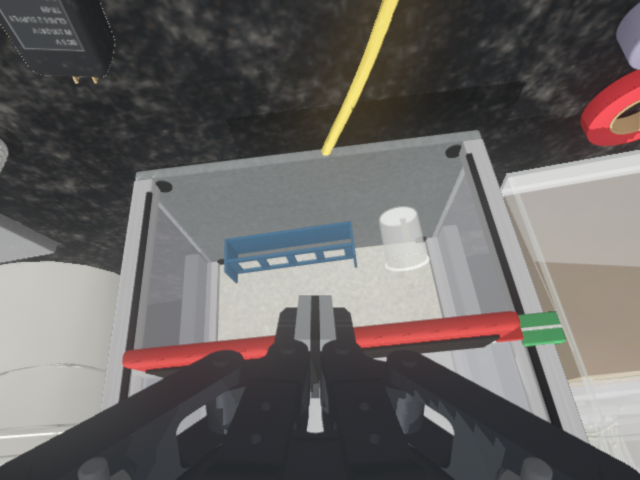

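```bash
python3 - <<'E'
from h import *
im=cv2.imread('pics/wrist9.png');cv2.imwrite('pics/w9z.png',cv2.resize(im[280:380,440:600],None,fx=5,fy=5,interpolation=2))
E
```

```text
(no output)
```

View pics/w9z.png

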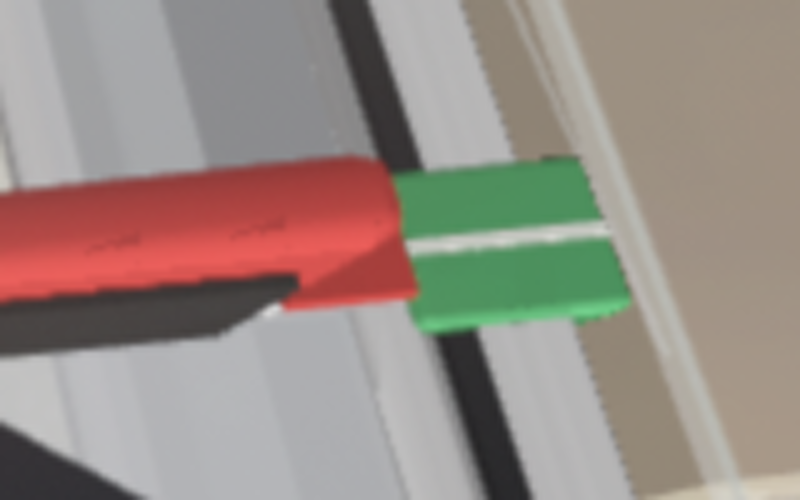

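```bash
python3 - <<'E'
from m import *
for p in ((518,320),(126,359)): print('lip',hz(*wray(*p)))
n=np.array([.9925,-.122,0])
for dx in (-.004,0,.004):
  p0=np.array([.658+dx,.061,0]);o,d=wray(542,327.8);print('clip',o+d*(n@(p0-o))/(n@d))
# clip triangulated from the wrist views 2, 8, 9 is consistent if x agrees
E
```

```text
lip [0.5986 0.0289 0.2064]
lip [ 0.5662 -0.2347  0.2059]
clip [0.6541 0.0618 0.2039]
clip [0.6583 0.0633 0.2032]
clip [0.6625 0.0648 0.2025]
```

The nearly level view gives a lip edge of about 0.206 and a clip of 0.2025-0.204 (steeper view: a few mm more), so it is within tolerance. Next is the button.

```bash
python3 - <<'E'
from h import *
np.set_printoptions(precision=4,suppress=True)
print((target(np.radians(-7),np.radians(90),1)*toolR().inv()).as_rotvec(degrees=True))
E
python3 -m pendant '[-0.01,0.02,0.01,0,0,0,0, -0.01,0.03,0.01,0,8,0,0, -0.01,0.03,0,0,8,0,0, -0.01,0.03,0,0,8,0,0, -0.01,0.03,0,0,8,0,0, -0.005,0.03,0,0,8,0,0, 0,0.03,0,0,7,0,0, 0,0.02,-0.02,0,0,0,0, 0,0,-0.02,0,0,0,0, 0,0,0,0,0,0,0]'
python3 - <<'E'
from h import *
np.set_printoptions(precision=4,suppress=True)
print((target(np.radians(-7),np.radians(90),1)*toolR().inv()).as_rotvec(degrees=True))
o=ctrl.get_obs();print(o['q'],o['eef_pos'],o['time_s'])
for c in ['wrist']:cv2.imwrite(f'pics/{c}10.png',ctrl.camera(c)[:,:,::-1])
for x in ctrl.silhouettes('fan_button_top','wrist'): print(x['score'],x['bbox'],watz((x['bbox'][0]+x['bbox'][2])/2,(x['bbox'][1]+x['bbox'][3])/2,.062))
E
```

```text
[ 3.2881 47.5453  6.5579]
time_s: 17.92
eef_pos: [0.4472, 0.1235, 0.1735]
eef_rot: [-0.677, 0.729, -0.048, 0.094]
wrist_force: [0.1, 0.1, 0.3]
opening: 0.003
[4.4585 3.4444 4.5012]
[ 0.0765 -0.062   1.9378 -0.0898  1.2163 -1.2644] [0.4472 0.1235 0.1735] 17.925
0.96 [319.3, 195.1, 361.2, 233.3] [0.4462 0.1364 0.062 ]
0.87 [132.1, 185.2, 167.8, 221.3] [ 0.4111 -0.0056  0.062 ]
```

View pics/wrist10.png

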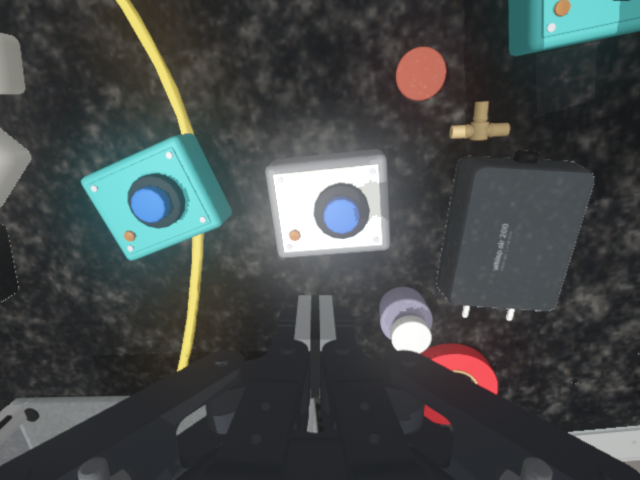

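The wrist view shows the grey box's blue button at (341,216), giving (0.446, 0.136), which agrees with the earlier estimate.

```bash
python3 -m pendant '[-0.001,0.0125,-0.01,4.5,3.4,4.5,0, 0,0,-0.03,0,0,0,0, 0,0,-0.03,0,0,0,0, 0,0,-0.02,0,0,0,0, 0,0,0,0,0,0,0]'; python3 - <<'E'
from h import *
np.set_printoptions(precision=4,suppress=True)
o=ctrl.get_obs();print(o['eef_pos'],o['wrist_force'],toolR().as_matrix()[:,1])
cv2.imwrite('pics/wrist11.png',ctrl.camera('wrist')[:,:,::-1])
E
```

```text
time_s: 18.65
eef_pos: [0.4469, 0.1352, 0.085]
eef_rot: [0.706, -0.705, 0.042, -0.045]
wrist_force: [0.3, 0.5, -0.4]
opening: 0.003
[0.4469 0.1352 0.085 ] [ 0.2713  0.5291 -0.373 ] [ 0.0032  0.001  -1.    ]
```

View pics/wrist11.png

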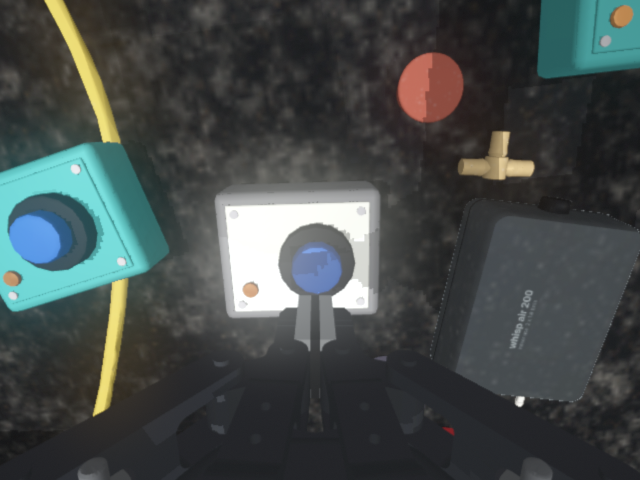

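The fingertips sit straight above the button, which is at (316,267). I'll press slowly.

```bash
python3 -m pendant '[0,0,-0.01,0,0,0,0, 0,0,-0.01,0,0,0,0, 0,0,-0.003,0,0,0,0, 0,0,-0.002,0,0,0,0, 0,0,-0.002,0,0,0,0, 0,0,0,0,0,0,0]'
```

```text
time_s: 19.45
eef_pos: [0.4473, 0.1355, 0.0582]
eef_rot: [0.706, -0.705, 0.041, -0.045]
wrist_force: [0.0, -0.4, -0.1]
opening: -0.002
```

```bash
python3 -m pendant '[0,0,-0.002,0,0,0,0, 0,0,0,0,0,0,0]'; python3 -m pendant '[0,0,-0.002,0,0,0,0, 0,0,0,0,0,0,0]'
```

```text
time_s: 19.7
eef_pos: [0.4472, 0.1355, 0.0562]
eef_rot: [0.706, -0.705, 0.041, -0.045]
wrist_force: [0.1, -0.2, -0.2]
opening: 0.001
time_s: 19.95
eef_pos: [0.4471, 0.1355, 0.0541]
eef_rot: [0.706, -0.705, 0.042, -0.045]
wrist_force: [0.0, 1.1, -0.0]
opening: 0.0
```

```bash
python3 - <<'E'
from h import *
a=ctrl.camera('wrist')[180:380,200:440,::-1];cv2.imwrite('pics/w12.png',cv2.resize(a,(720,600),interpolation=2))
a=ctrl.camera('side')[240:360,270:410,::-1];cv2.imwrite('pics/s12.png',cv2.resize(a,(700,600),interpolation=2))
E
```

```text
(no output)
```

View pics/w12.png

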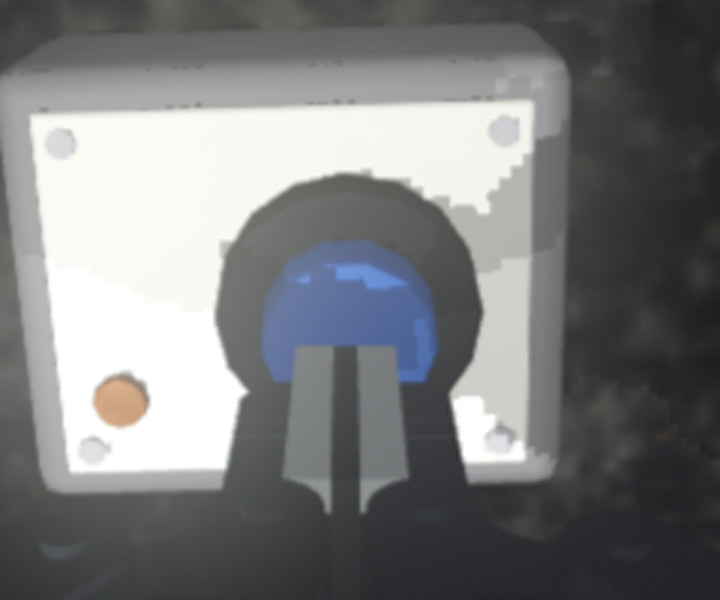

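View pics/s12.png

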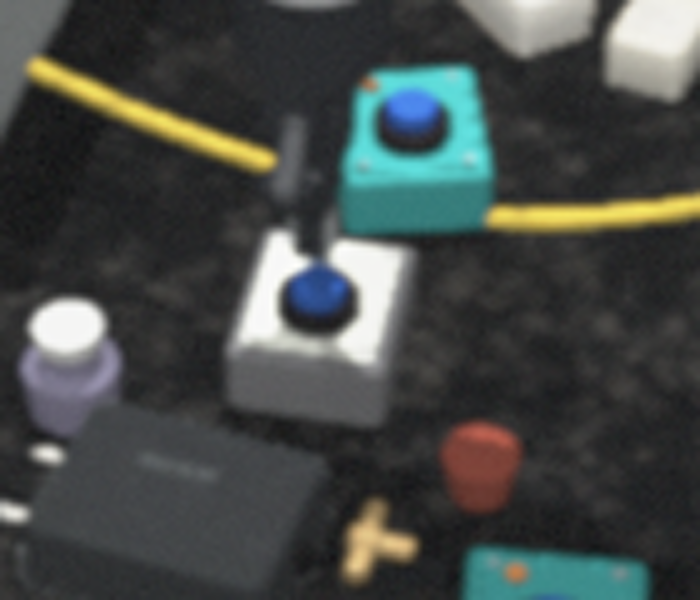

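The views show the tips centred over the button and at or just above its top face, with no force yet. I'll continue in small steps.

```bash
for i in 1; do python3 -m pendant '[0,0,-0.002,0,0,0,0, 0,0,0,0,0,0,0]'; python3 - <<'E'
from bench import ctrl
import numpy as np
for i in range(3): print(ctrl.get_obs()['wrist_force'],ctrl.get_obs()['joint_efforts'])
E
done
```

```text
time_s: 20.3
eef_pos: [0.4471, 0.1355, 0.0521]
eef_rot: [0.706, -0.705, 0.042, -0.044]
wrist_force: [-0.4, 0.8, -0.1]
opening: -0.0
[-0.43288502  0.8263089  -0.07774177] [-1.29753799e-02 -3.57322133e+01 -2.80354071e+01  2.50808480e-03
 -5.14963595e-02 -4.11487258e-05]
[-0.43288502  0.8263089  -0.07774177] [-1.29753799e-02 -3.57322133e+01 -2.80354071e+01  2.50808480e-03
 -5.14963595e-02 -4.11487258e-05]
[-0.43288502  0.8263089  -0.07774177] [-1.29753799e-02 -3.57322133e+01 -2.80354071e+01  2.50808480e-03
 -5.14963595e-02 -4.11487258e-05]
```

```bash
python3 -m pendant '[0,0,-0.0015,0,0,0,0, 0,0,0,0,0,0,0]';python3 -m pendant '[0,0,-0.0015,0,0,0,0, 0,0,0,0,0,0,0]'; python3 - <<'E'
from h import *
a=ctrl.camera('wrist')[180:380,200:440,::-1];cv2.imwrite('pics/w13.png',cv2.resize(a,(720,600),interpolation=2))
a=ctrl.camera('side')[240:360,270:410,::-1];cv2.imwrite('pics/s13.png',cv2.resize(a,(700,600),interpolation=2))
E
```

```text
time_s: 20.55
eef_pos: [0.4472, 0.1355, 0.0506]
eef_rot: [0.706, -0.705, 0.041, -0.045]
wrist_force: [-0.1, -0.3, -0.7]
opening: -0.004
time_s: 20.8
eef_pos: [0.4471, 0.1355, 0.0491]
eef_rot: [0.706, -0.705, 0.042, -0.045]
wrist_force: [0.1, 0.4, -0.5]
opening: 0.005
```

View pics/w13.png

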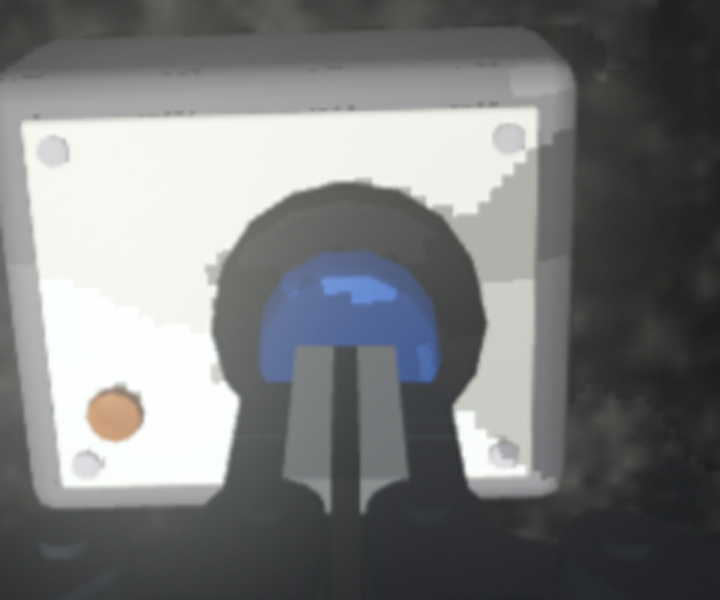

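View pics/s13.png

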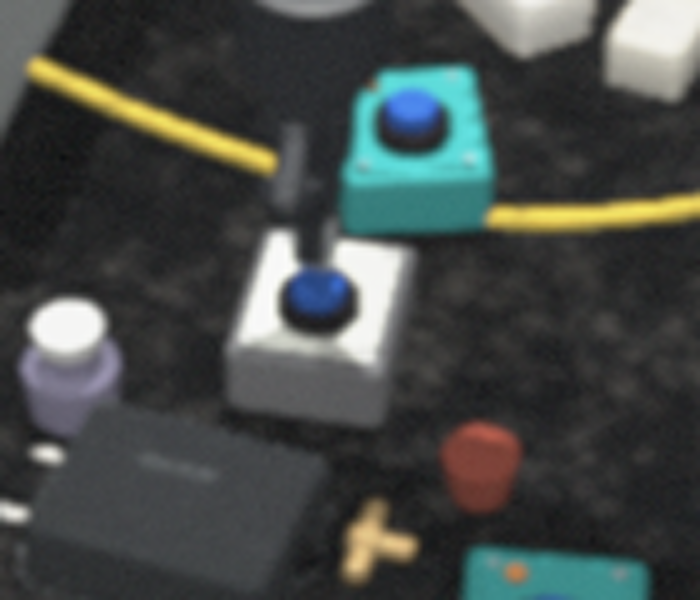

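```bash
python3 - <<'E'
from h import *
f=lambda p:((p[0]-270+.4)*5,(p[1]-240+.4)*5)
for z in (.049,.062,.075): print(z,f(proj('side',(.4471,.1355,z))))
print(f(proj('side',(.446,.1364,.062))),f(proj('side',(.4445,.1419,.062))))
a=ctrl.camera('scene')[200:320,220:380,::-1];cv2.imwrite('pics/c13.png',cv2.resize(a,(800,600),interpolation=2))
i=ctrl.camera_info('wrist');M=np.array(i['tool_from_camera']);
for y in (0,-.0187):
  c=np.linalg.inv(M)@np.array([0,y,0,1]);print(c[0]/c[2]*i['fx']+i['cx'],c[1]/c[2]*i['fy']+i['cy'])
E
```

```text
0.049 (np.float64(315.1972465083237), np.float64(299.02386463311115))
0.062 (np.float64(314.9686616530256), np.float64(279.68979732085256))
0.075 (np.float64(314.73736708261794), np.float64(260.1265380341205))
(np.float64(316.9812129370301), np.float64(281.0687560634038)) (np.float64(318.81748153865385), np.float64(288.8076351309162))
312.7349895182053 291.7185861283822
312.4704587656005 309.48245634899877
```

View pics/c13.png

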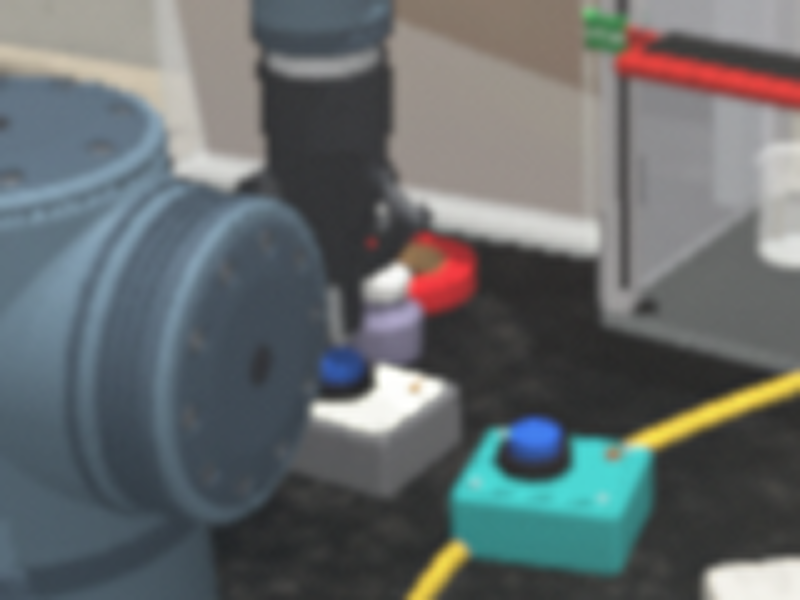

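Both fixed views show the tips still slightly above the button: the side view puts the tip end about 10 mm higher than the TCP reading, so the reach is short by that much. I'll keep lowering in small steps and watch the force.

```bash
for i in 1; do python3 -m pendant '[0,0,-0.0015,0,0,0,0, 0,0,0,0,0,0,0]'; python3 -m pendant '[0,0,-0.0015,0,0,0,0, 0,0,0,0,0,0,0]'; done
```

```text
time_s: 21.2
eef_pos: [0.4472, 0.1355, 0.0476]
eef_rot: [0.706, -0.705, 0.041, -0.045]
wrist_force: [-0.8, -0.2, -0.2]
opening: 0.0
time_s: 21.45
eef_pos: [0.4472, 0.1355, 0.0461]
eef_rot: [0.706, -0.705, 0.041, -0.045]
wrist_force: [-0.7, -0.6, -0.1]
opening: -0.003
```

```bash
python3 -m pendant '[0,0,-0.001,0,0,0,0, 0,0,0,0,0,0,0]'; python3 - <<'E'
from h import *
a=ctrl.camera('wrist')[180:380,200:440,::-1];cv2.imwrite('pics/w14.png',cv2.resize(a,(720,600),interpolation=2))
a=ctrl.camera('side')[240:360,270:410,::-1];cv2.imwrite('pics/s14.png',cv2.resize(a,(700,600),interpolation=2))
E
```

```text
time_s: 21.7
eef_pos: [0.4472, 0.1355, 0.0452]
eef_rot: [0.706, -0.705, 0.041, -0.045]
wrist_force: [0.1, -0.8, -0.1]
opening: 0.001
```

View pics/s14.png

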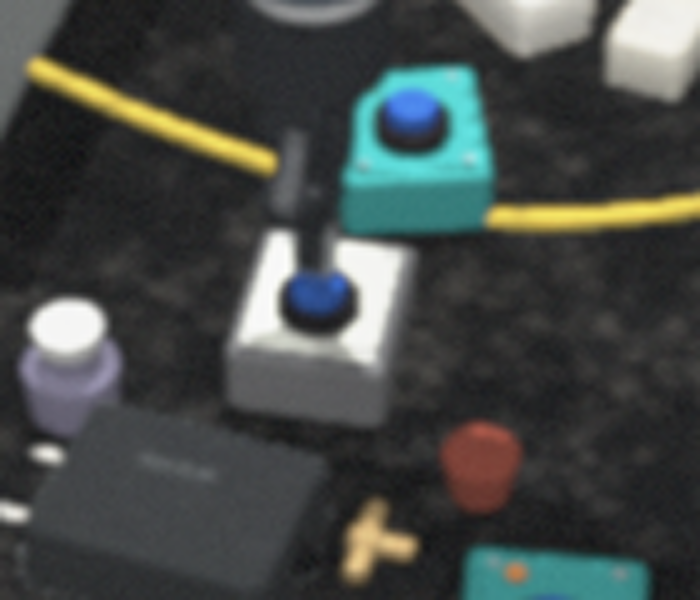

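View pics/w14.png

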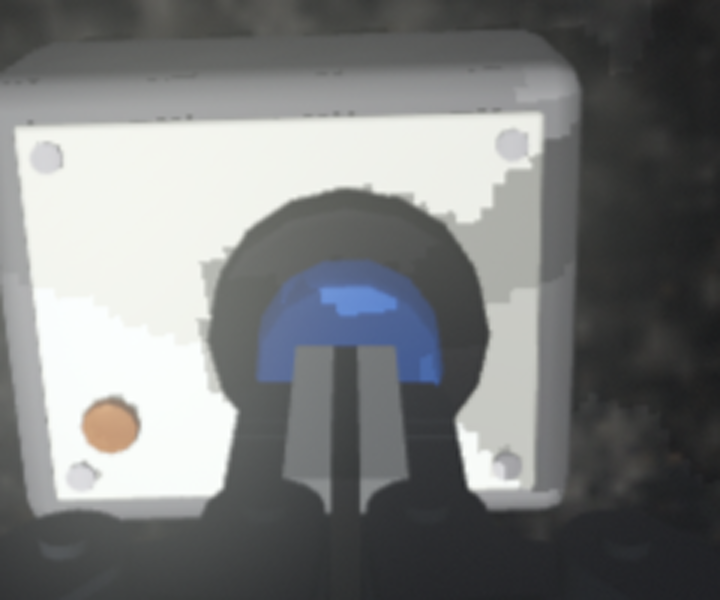

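```bash
python3 -m pendant '[0,0,-0.0015,0,0,0,0, 0,0,0,0,0,0,0]'; python3 -m pendant '[0,0,-0.0015,0,0,0,0, 0,0,0,0,0,0,0]'
```

```text
time_s: 22.05
eef_pos: [0.4472, 0.1355, 0.0436]
eef_rot: [0.706, -0.705, 0.041, -0.045]
wrist_force: [-0.1, 0.4, 0.5]
opening: 0.001
time_s: 22.3
eef_pos: [0.4471, 0.1355, 0.0421]
eef_rot: [0.706, -0.705, 0.041, -0.044]
wrist_force: [0.7, 0.9, -0.8]
opening: 0.003
```

```bash
python3 -m pendant '[0,0,-0.0015,0,0,0,0, 0,0,0,0,0,0,0]'; python3 - <<'E'
from h import *
a=ctrl.camera('wrist')[180:380,200:440,::-1];cv2.imwrite('pics/w15.png',cv2.resize(a,(720,600),interpolation=2))
a=ctrl.camera('side')[240:360,270:410,::-1];cv2.imwrite('pics/s15.png',cv2.resize(a,(700,600),interpolation=2))
E
```

```text
time_s: 22.55
eef_pos: [0.4471, 0.1355, 0.0406]
eef_rot: [0.706, -0.705, 0.042, -0.045]
wrist_force: [-0.2, -0.7, 0.4]
opening: 0.002
```

View pics/s15.png

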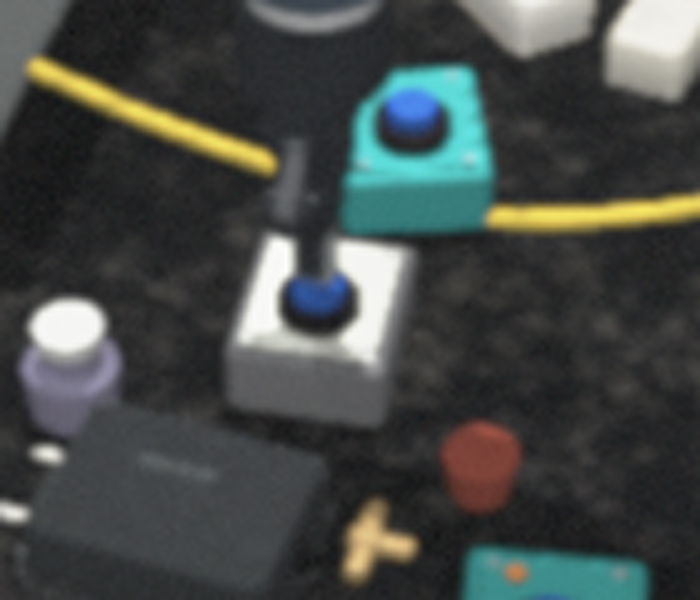

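View pics/w15.png

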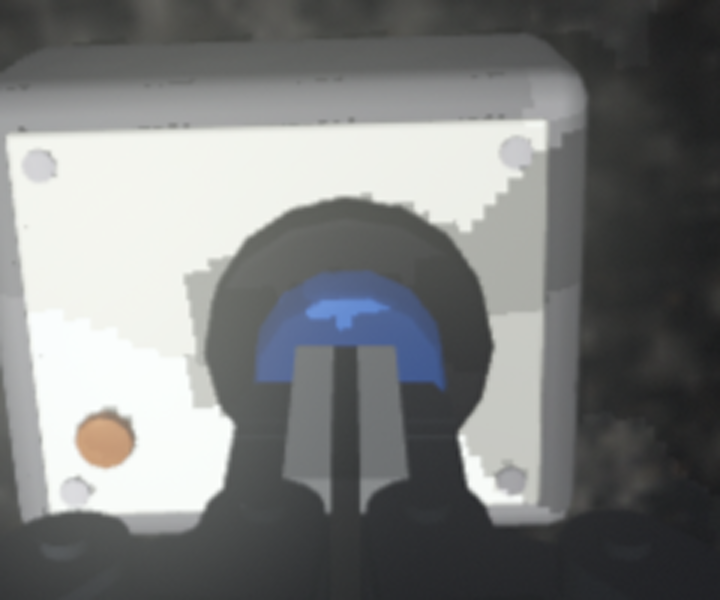

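Side view: tip end now at about (318,280), the button face centre at about (318,290). It is converging, still with no contact.

```bash
python3 -m pendant '[0,0,-0.0015,0,0,0,0, 0,0,0,0,0,0,0]'; python3 -m pendant '[0,0,-0.0015,0,0,0,0, 0,0,0,0,0,0,0]'
```

```text
time_s: 22.9
eef_pos: [0.4472, 0.1355, 0.0391]
eef_rot: [0.706, -0.705, 0.041, -0.045]
wrist_force: [-0.1, 1.0, -0.0]
opening: 0.001
time_s: 23.15
eef_pos: [0.4474, 0.1355, 0.0378]
eef_rot: [0.706, -0.705, 0.041, -0.045]
wrist_force: [-0.6, 0.0, 2.2]
opening: 0.001
```

```bash
python3 -m pendant '[0,0,-0.0015,0,0,0,0, 0,0,0,0,0,0,0]'; python3 - <<'E'
from h import *
a=ctrl.camera('wrist')[180:380,200:440,::-1];cv2.imwrite('pics/w16.png',cv2.resize(a,(720,600),interpolation=2))
a=ctrl.camera('side')[240:360,270:410,::-1];cv2.imwrite('pics/s16.png',cv2.resize(a,(700,600),interpolation=2))
E
```

```text
time_s: 23.4
eef_pos: [0.4474, 0.1355, 0.0363]
eef_rot: [0.706, -0.705, 0.041, -0.045]
wrist_force: [-0.3, -0.4, 2.2]
opening: -0.004
```

View pics/s16.png

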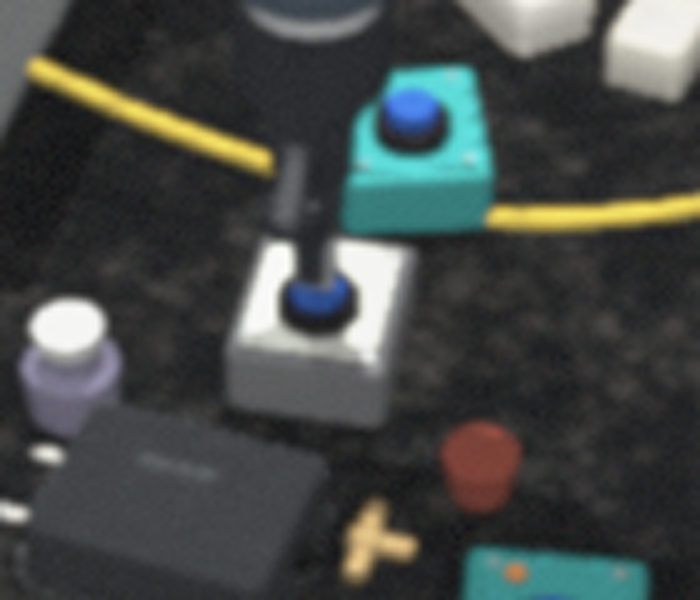

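View pics/w16.png

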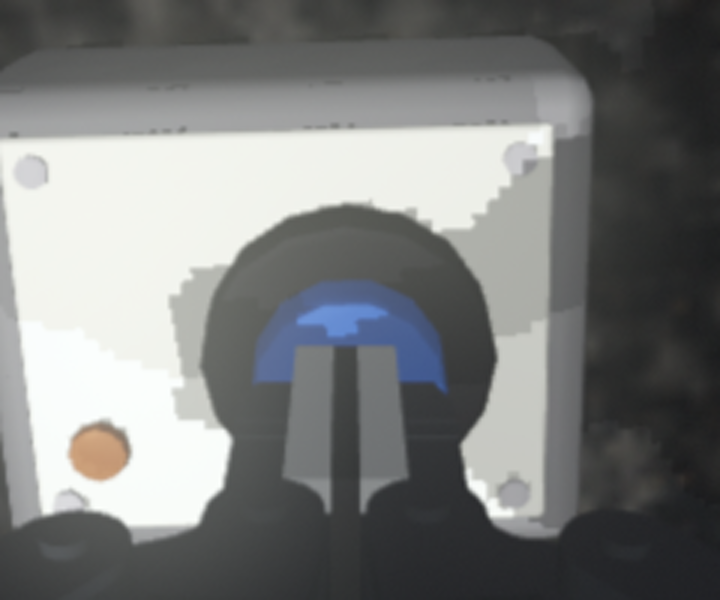

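Contact at 2.2 N (z about 0.038); the fingertip really ends some 24 mm behind the TCP reading. I'll press on to the end of travel.

```bash
python3 -m pendant '[0,0,-0.0015,0,0,0,0, 0,0,-0.0005,0,0,0,0]'; python3 -m pendant '[0,0,-0.001,0,0,0,0, 0,0,-0.0005,0,0,0,0, 0,0,0,0,0,0,0]'
```

```text
time_s: 23.75
eef_pos: [0.4474, 0.1355, 0.0343]
eef_rot: [0.706, -0.705, 0.041, -0.045]
wrist_force: [-0.9, -1.3, 3.3]
opening: -0.001
time_s: 24.12
eef_pos: [0.4474, 0.1355, 0.0328]
eef_rot: [0.706, -0.705, 0.041, -0.045]
wrist_force: [-0.4, 0.3, 4.4]
opening: 0.007
```

```bash
python3 -m pendant '[0,0,-0.001,0,0,0,0, 0,0,-0.0005,0,0,0,0, 0,0,0,0,0,0,0]'; python3 - <<'E'
from h import *
a=ctrl.camera('side')[240:360,270:410,::-1];cv2.imwrite('pics/s17.png',cv2.resize(a,(700,600),interpolation=2))
E
```

```text
time_s: 24.5
eef_pos: [0.4475, 0.1355, 0.0319]
eef_rot: [0.706, -0.705, 0.041, -0.045]
wrist_force: [-2.9, -1.9, 11.8]
opening: 0.002
```

View pics/s17.png

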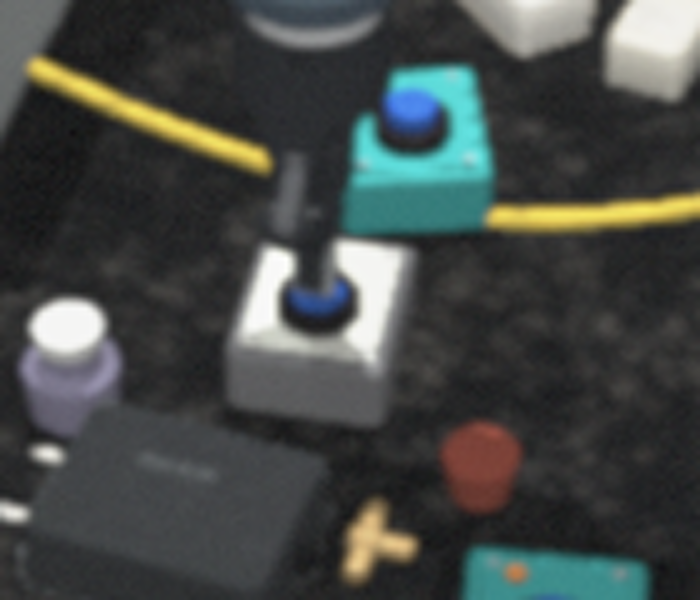

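The stop was reached at 11.8 N, past the 5 N spring, and the side picture shows the button sunk under the tips at (318,290). I'll retreat straight up and check everything.

```bash
python3 -m pendant '[0,0,0.005,0,0,0,0, 0,0,0.01,0,0,0,0, 0,0,0.02,0,0,0,0, 0,0,0.03,0,0,0,0, 0,0,0.03,0,0,0,0, 0,0,0.03,0,0,0,0, 0,0,0.02,0,0,0,0, -0.02,0,0.01,0,0,0,0, 0,0,0,0,0,0,0, 0,0,0,0,0,0,0]'; python3 - <<'E'
from h import *
np.set_printoptions(precision=4,suppress=True)
o=ctrl.get_obs();print(o['eef_pos'],o['wrist_force'],o['dq'])
for c in ['wrist','side','scene']:cv2.imwrite(f'pics/{c}18.png',ctrl.camera(c)[:,:,::-1])
a=cv2.imread('pics/side18.png')[150:350,210:410];cv2.imwrite('pics/side18z.png',cv2.resize(a,(600,600),interpolation=2))
a=cv2.imread('pics/scene18.png')[180:300,260:460];cv2.imwrite('pics/scene18z.png',cv2.resize(a,None,fx=4,fy=4,interpolation=2))
E
```

```text
time_s: 25.8
eef_pos: [0.4273, 0.1355, 0.1859]
eef_rot: [0.706, -0.705, 0.042, -0.045]
wrist_force: [-0.1, 0.4, 0.2]
opening: 0.0
[0.4273 0.1355 0.1859] [-0.0579  0.383   0.1529] [-0.0021  0.0145 -0.0043  0.0023  0.0016 -0.0003]
```

View pics/side18z.png

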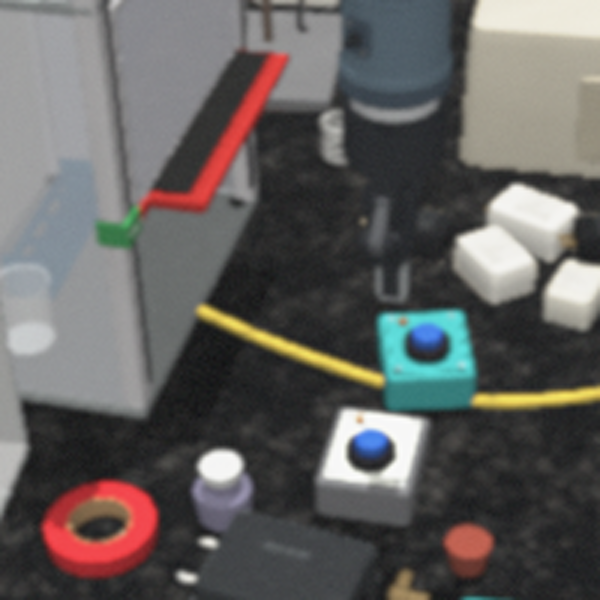

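View pics/scene18z.png

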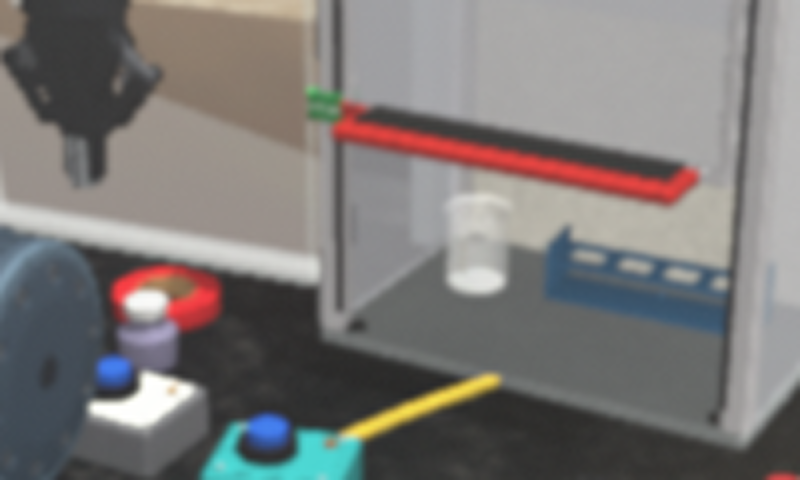

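View pics/wrist18.png

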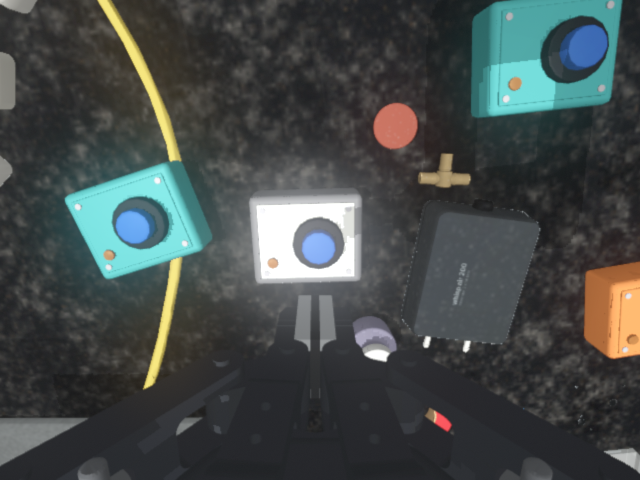

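```bash
python3 - <<'E'
from m import *
A=lambda u,v:(260+u/4-.4,180+v/4-.4)
B=lambda u,v:(210+u/3-.3,150+v/3-.3)
for n,a,b in (('lipL',(335,130),(205,203)),('lipR',(672,197),(288,60)),('clip',(325,104),(122,227)),('btn',(116,362),(371,443))): print(n,*tri(A(*a),B(*b)))
print(ctrl.hand_in())
E
```

```text
lipL [0.5955 0.0241 0.2112] 0.0008736662531705145
lipR [ 0.5653 -0.2367  0.2079] 0.004138242012767029
clip [0.658  0.0607 0.2071] 0.002437808720524935
btn [0.4473 0.1373 0.0616] 0.007610385542053398
the job is handed in; nothing more can be done
None
```

I handed the job in at about 26 s of the 72 s. The window is set at the green clip, the fan button has been pressed and has sprung back, and the arm is clear of everything. The hand-in reported no verdict.

**Window:** I pushed the lip up with closed fingers under it at about 6–8 N, then drew back level. The last triangulation from the scene and side cameras put the lip ends at 0.211 and 0.208 m and the clip at 0.207 m. An almost level wrist view gave 0.206 m against about 0.203 m. One steeper wrist view put the lip about 10 mm above the clip, close to the 12 mm limit. I discounted it because height in that view depends strongly on depth.

**Button:** I pressed it down to its stop, 11.8 N at the end against the 5 N spring. After I backed off, its top measured about 0.0616 m, which is the released height. The two camera rays for that point missed each other by 7.6 mm, so this reading is rough. The last pictures also show it standing proud.

**Problems on the way:**
- Joint 6 reached its range limit on the first approach. I fixed it with a half turn of the tool.
- The closed fingertips met the button about 24 mm lower on the position reading than expected. I lowered them in small steps until the wrist force showed contact.

**Loose things:** the jar, tape, stopper and tee stood where they were in the last pictures. The vial and coil, which I never went near, were out of view or hidden behind the arm, so I did not recheck them at the end. The orange and turquoise look-alikes were not touched.

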